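# Put the forming punches back on their storage mats

### The arm

A 6-joint arm with a two-finger parallel gripper is mounted at the origin on the work surface. World frame = base frame: x ahead of the robot, y to its left, z up, the work surface at z = 0. Lengths are in mm, angles in rad, forces in N, time in s.
With the tool pointing down it reaches from about 350 to 925 mm from the base axis. Payload 6.4 kg.
Tool frame: the origin (TCP) lies at the very end of the fingers, on their centre line; the grasp point (between the pads) lies ctrl.pinch_z behind it (ctrl.pinch_z is the distance from the TCP to the grasp point, in mm); z points along the fingers, y is the direction in which the jaws open and shut (so a half turn about z gives the same grasp; the last joint's range is limited). The gripper opens to 85 mm and grips with 20 to 120 N. Pads are 22 mm wide; open, the fingers measure 114 mm over their backs; the gripper's body (76 mm by 85 mm) begins 54 mm behind the grasp point. The pads swing forward as they close: fully open they stand 13 mm farther back than shut.
Start: joints at [-1.416, 0.245, 1.558, -0, 1.339, -0.174], TCP at [209.895, -615.19, 231.29] pointing down, gripper open.
Joint ranges: [-3.13, 3.13], [-1.02, 2.26], [0.13, 2.54], [-0.95, 4.09], [0.21, 2.88], [-2.74, 2.74]. Speed limits (rad/s): [2.57, 2.57, 3.14, 3.14, 3.14, 3.14].

### API

Orientations are given as [roll, pitch, yaw] about the fixed x, y, z axes, in that order (R = Rz(yaw) Ry(pitch) Rx(roll)).
In Python, from plant import sensors, read_camera, ctrl gives the robot as it stands. The module is installed in compiled form; this text tells all that it offers.
- The arm moves only by the shell command python3 -m creep 'ROWS'. ROWS is JSON, one flat list of numbers, 7 for each row, row after row: the shift along the tool's x, y, z in mm, then the turn, a rotation vector about the tool's x, y, z in degrees, then the opening in per cent of the stroke, from 0 (shut) to 100 (fully open). In form: [dx, dy, dz, rx, ry, rz, jaw, dx, dy, dz, rx, ry, rz, jaw, ...]. A call has 1 to 5 rows; each row shifts and turns the commanded pose from where the row before left it, along the tool's axes as they then stand; what a row does not reach is not made up. A row lasts 1/10 s, in which the tool goes at most 50 mm and 8.59 degrees, less where a joint would pass 70% of its speed; a pose out of reach is approached as far as the arm can. A call with a gripper value outside its range is refused whole. The fingers move at their own pace and stop on an object; the grip force is fixed at half the most. Time passes only in rows, so rows that do not move let the fingers close. It gives the time, the measured TCP pose, the force and the opening at its end, in the units of the state.
- sensors.observe(): the state, without advancing time (a new reading comes with each control period).
- read_camera(name): name is "scene" or "top" or "wrist"; returns a dict with "img" (400x640x3 uint8, red, green, blue), "camera_matrix" (3x3 intrinsics, pixels), "distortion" ([k1, k2, p1, p2, k3] as OpenCV has them; the pictures are not rectified), "T" (4x4, takes a point from camera to world coordinates). Camera axes: x right, y down, z forward; pixel columns grow to the right and rows downward; lengths in mm; the calibration is good to about 2 mm. A picture is of the moment at which its call begins. There is no depth.
- ctrl.finish_job(): hands the job in, once; it reports no verdict.
The state is a dict: "clock": time; "q": joint angles; "qvel": joint speeds; "tau": joint torques, N m; "ee_pos": TCP position; "tcp_rot": TCP orientation; "force": force on the tool from outside, world axes, zero at the start; "moment": the same for the moment, N m; "gripper_width": finger opening in mm.
Only numpy, scipy, OpenCV 4.12 (cv2) and the standard library are available. Lean on these libraries where they do the work, as an engineer would, in place of code of your own. Each camera call takes 0.05 s, during which the arm holds its last target.

### The job

Put the four steel forming punches away: stand each one upright, shank up, in the middle of the mat whose outline matches its foot in shape and size, with the square and oblong feet turned to lie along their outlines. Set them down rather than dropping them, and leave the loupe and the little gem jar standing where they are.

Things in the scene. Friction and masses are not known exactly. Their poses are not given: they have to be found in the camera images.
- center_big_round (a point): Loose plain steel forming punch standing upright: a 10 mm thick foot plate, round, 52 mm diameter, with a 14 x 14 mm square shank rising 40 mm from the middle of the plate (50 mm high in all; shank sides along x and y). The point is at its centre line, 25 mm above its underside; z is up along the shank. Pick it up by the shank.
- center_small_round (a point): Loose plain steel forming punch standing upright: a 10 mm thick foot plate, round, 32 mm diameter, with a 14 x 14 mm square shank rising 40 mm from the middle of the plate (50 mm high in all; shank sides along x and y). The point is at its centre line, 25 mm above its underside; z is up along the shank. Pick it up by the shank.
- center_square (a point): Loose plain steel forming punch standing upright: a 10 mm thick foot plate, square, 42 x 42 mm, sides along x and y, with a 14 x 14 mm square shank rising 40 mm from the middle of the plate (50 mm high in all; shank sides along x and y). The point is at its centre line, 25 mm above its underside; z is up along the shank. Pick it up by the shank.
- center_oblong (a point): Loose plain steel forming punch standing upright: a 10 mm thick foot plate, oblong, 62 mm along x, 28 mm along y, with a 14 x 14 mm square shank rising 40 mm from the middle of the plate (50 mm high in all; shank sides along x and y). The point is at its centre line, 25 mm above its underside; z is up along the shank. Pick it up by the shank.
- mat_big_round: Fixed grey storage mat, 84 x 84 mm, 4 mm thick, with a round outline for the 52 mm round foot (dark shape 60 mm across) with a pale edge, drawn flat in its middle. Origin at the centre of its underside, on the table (its top is 4 mm higher); z is up.
- mat_small_round: Fixed grey storage mat, 84 x 84 mm, 4 mm thick, with a round outline for the 32 mm round foot (dark shape 40 mm across) with a pale edge, drawn flat in its middle. Origin at the centre of its underside, on the table (its top is 4 mm higher); z is up.
- mat_square: Fixed grey storage mat, 84 x 84 mm, 4 mm thick, with a square outline for the square foot (dark shape 50 x 50 mm, sides along x and y) with a pale edge, drawn flat in its middle. Origin at the centre of its underside, on the table (its top is 4 mm higher); z is up.
- mat_oblong: Fixed grey storage mat, 84 x 84 mm, 4 mm thick, with an oblong outline for the oblong foot (dark shape 70 mm along x, 36 mm along y) with a pale edge, drawn flat in its middle. Origin at the centre of its underside, on the table (its top is 4 mm higher); z is up.
- loupe_center (a point): Black eye loupe, 36 mm diameter, 34 mm high, standing loose among the punches and mats; leave it alone. The point is at its centre, 17 mm up.
- gem_jar_center (a point): Small glass jar with a metal cap, 36 mm diameter, 34 mm high, standing loose among the punches and mats; leave it alone. The point is at its centre, 17 mm up.
There are look-alikes about, which are no part of the job. Leave any blue, brown or yellow look-alike of the mat_big_round alone.

How it is judged:
By the outcome, as a careful person would: the job done as asked, in the order asked, and still so for the second after the job is handed in, with the robot touching nothing.
It also fails if it takes over 96 s, if anything falls off the work surface, if the arm or the gripper's body presses on something with over 40 N, if the wrist force passes 120 N, or if a joint passes its speed limit or range.

## Working session

There is one attempt and no reset: what is moved stays moved. The work goes in short steps, Python scripts to look and compute and a shell command to move; the robot and the scene stay as the last step left them, time stands still between calls to the robot, and variables do not carry over. Pictures are saved under pics/ and viewed, and the job is handed in when it is done.

```bash
mkdir -p pics
python3 - <<'E'
from plant import sensors, read_camera, ctrl
import cv2
print(sensors.observe()); print(ctrl.pinch_z)
for n in ["scene","top","wrist"]:
    c=read_camera(n); cv2.imwrite(f"pics/{n}0.png",c["img"][:,:,::-1]); print(n,c["camera_matrix"].tolist(),c["distortion"],c["T"].round(3).tolist())
E
```

```text
{'clock': 0.0, 'q': array([-1.41607227e+00,  2.45785758e-01,  1.55902919e+00, -1.50851985e-05,
        1.33872009e+00, -1.74101833e-01]), 'qvel': array([ 5.45729557e-04, -2.03282673e-04, -5.81023053e-04, -5.99795906e-04,
       -4.45267565e-04, -3.42782212e-05]), 'tau': array([-2.46177282e-03, -4.29512751e+01, -3.26131797e+01, -2.73337355e-04,
        5.29507219e-03,  1.85949091e-06]), 'ee_pos': array([ 209.8177542 , -614.603739  ,  230.19028859]), 'tcp_rot': array([-3.13967709e+00, -3.22014047e-04,  3.28829069e-01]), 'force': array([ 0.01265549, -0.27311251, -0.64811994]), 'moment': array([ 0.00512206, -0.03665797, -0.01758841]), 'gripper_width': 85.43203281813987}
18.700000000000003
scene [[393.6838262343355, 0.0, 324.3935411106596], [0.0, 393.6838262343355, 197.78060420036664], [0.0, 0.0, 1.0]] [0.02824904 0.         0.         0.         0.        ] [[0.051, 0.828, -0.558, 1026.509], [0.999, -0.039, 0.033, -26.666], [0.005, -0.559, -0.829, 833.887], [0.0, 0.0, 0.0, 1.0]]
top [[389.50372251571866, 0.0, 319.5901035716374], [0.0, 389.50372251571866, 209.6664614714946], [0.0, 0.0, 1.0]] [-0.07801813  0.          0.          0.          0.        ] [[-0.029, -0.99, 0.139, 370.885], [-1.0, 0.029, 0.001, 3.317], [-0.005, -0.139, -0.99, 960.82], [0.0, 0.0, 0.0, 1.0]]
wrist [[322.7417971525498, 0.0, 323.6033205506379], [0.0, 322.7417971525498, 203.5442227127229], [0.0, 0.0, 1.0]] [-0.03227163  0.          0.          0.          0.        ] [[0.321, -0.91, -0.263, 276.39], [-0.947, -0.309, -0.087, -591.78], [-0.002, 0.277, -0.961, 372.977], [0.0, 0.0, 0.0, 1.0]]
```

View pics/scene0.png

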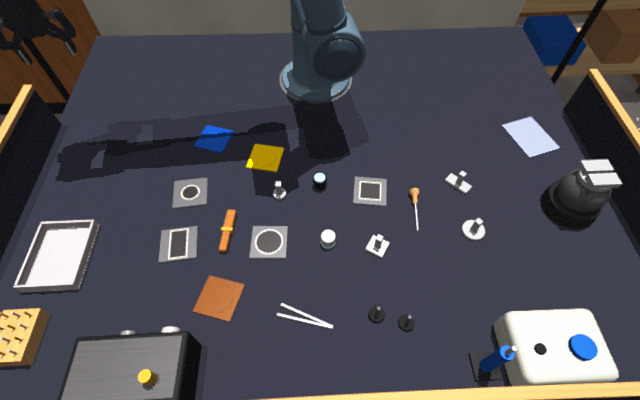

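View pics/top0.png

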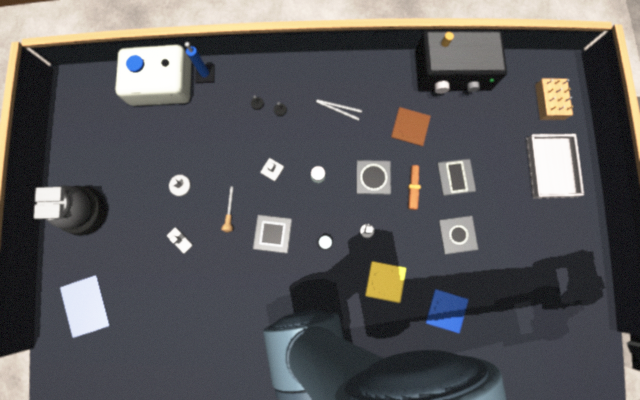

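View pics/wrist0.png

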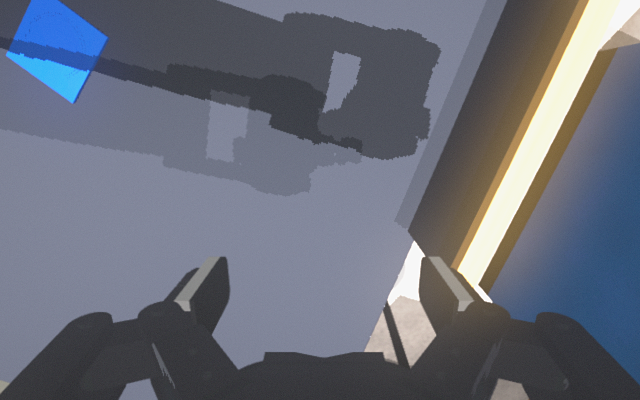

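The top picture shows:
- **Mats:** big round (373,177), small round (459,235), square (272,234), oblong (457,177).
- **Punches:** big round (179,185), square (272,169), oblong (179,240), small round (367,230).
- **Bystanders:** the loupe and jar are at (325,241) and (318,174).

Next I'll measure these.

```bash
cat > h.py <<'E'
import numpy as np, cv2
from plant import sensors, read_camera, ctrl
def ray(c,uv,z):
    p=cv2.undistortPoints(np.array(uv,float).reshape(-1,1,2),c["camera_matrix"],c["distortion"]).reshape(-1,2)
    T=c["T"]; d=np.c_[p,np.ones(len(p))]@T[:3,:3].T
    o=T[:3,3]; return (o+d*((z-o[2])/d[:,2])[:,None])[:,:2]
def proj(c,P):
    T=np.linalg.inv(c["T"]); r,_=cv2.Rodrigues(T[:3,:3])
    return cv2.projectPoints(np.array(P,float).reshape(-1,1,3),r,T[:3,3],c["camera_matrix"],c["distortion"])[0].reshape(-1,2)
E
python3 - <<'E'
from h import *
for n in ["top","scene"]:
    c=read_camera(n); im=c["img"]
    roi=im[130:265,150:500] if n=="top" else im[160:270,140:500]
    cv2.imwrite(f"pics/{n}_z.png",cv2.resize(roi,None,fx=2.2,fy=2.2,interpolation=cv2.INTER_CUBIC)[:,:,::-1])
E
```

```text
(no output)
```

View pics/top_z.png

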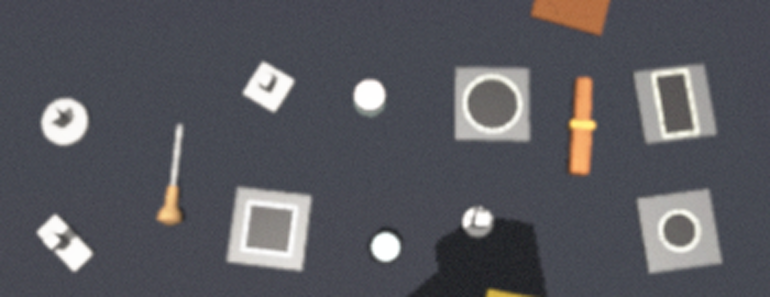

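View pics/scene_z.png

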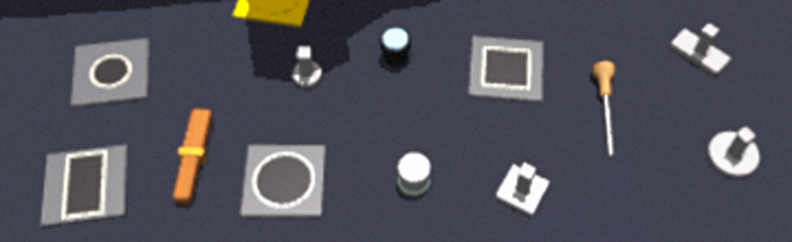

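Run:
```python
from h import *
U={"mbr":(373,177),"msr":(459,235),"msq":(272,234),"mob":(457,177),"pbr":(179,185),"psq":(272,169),"pob":(179,240),"psr":(367,230),"loupe":(325,241),"jar":(318,174)}
c=read_camera("top"); im=c["img"]
S=read_camera("scene")
def contour(im,u,half,thr):
    x0,y0=u[0]-half,u[1]-half
    g=cv2.cvtColor(im[y0:y0+2*half,x0:x0+2*half],cv2.COLOR_RGB2GRAY)
    g=cv2.resize(g,None,fx=4,fy=4,interpolation=cv2.INTER_CUBIC)
    cs,_=cv2.findContours((g>thr).astype(np.uint8),cv2.RETR_EXTERNAL,cv2.CHAIN_APPROX_NONE)
    k=max(cs,key=cv2.contourArea).reshape(-1,2)
    return (k+.5)/4-.5+[x0,y0]
for k,u in U.items():
    mat=k[0]=="m"
    ct=contour(im,u,24 if mat else 17,75 if mat else 110)
    z=4 if mat else 10 if k[0]=="p" else 34
    w=ray(c,ct,z).astype(np.float32)
    h=cv2.convexHull(w); r=cv2.minAreaRect(h); e=cv2.minEnclosingCircle(h)
    print(k,"rect",np.round(r[0],1),np.round(r[1],1),round(r[2],1),"circ",np.round(e[0],1),round(e[1],1),"scene px",proj(S,[*r[0],z]).round(1))
```

```text
mbr rect [ 581.7 -134. ] [ 95.7 109. ] 89.3 circ [ 584.6 -135.1] 64.9 scene px [[267.6 240. ]]
msr rect [ 434.3 -339.3] [98.5 98. ] 2.7 circ [ 434.2 -337.3] 64.1 scene px [[188.5 192.3]]
msq rect [445.4 122.2] [102.5 112.1] 83.0 circ [449.4 124.2] 64.3 scene px [[368.8 188.9]]
mob rect [ 579.4 -347.4] [ 99.8 101.4] 2.6 circ [ 579. -349.] 65.3 scene px [[176.2 243.2]]
pbr rect [578.1 356.7] [57.1 56.5] 88.2 circ [578.3 356.4] 29.2 scene px [[473.  228.8]]
psq rect [611.  121.3] [48.2 48.3] 57.4 circ [611.2 121.5] 31.4 scene px [[376.7 245.2]]
pob rect [438.8 354. ] [67.7 34.6] 44.3 circ [439.2 353.5] 35.9 scene px [[457.8 182. ]]
psr rect [ 451.  -109.2] [34.5 34.1] 57.7 circ [ 451.2 -109.6] 18.4 scene px [[278.7 192.8]]
loupe rect [423.7  -6.1] [33.2 32.8] 43.4 circ [423.6  -6.3] 16.9 scene px [[318.7 177. ]]
jar rect [590.1   6.9] [37.6 43. ] 74.8 circ [589.5   6.7] 22.0 scene px [[327.4 234.4]]
```

Run:
```python
from h import *
U={"mbr":(373,177),"msr":(459,235),"msq":(272,234),"mob":(457,177)}
for n in ["top","scene"]:
  c=read_camera(n); im=c["img"]
  if n=="scene": U={"mbr":(268,240),"msr":(188,192),"msq":(369,189),"mob":(176,243)}
  for k,u in U.items():
    x0,y0=u[0]-24,u[1]-24
    g=cv2.cvtColor(im[y0:y0+48,x0:x0+48],cv2.COLOR_RGB2GRAY); g=cv2.resize(g,None,fx=4,fy=4,interpolation=cv2.INTER_CUBIC)
    print(n,k,np.percentile(g,[10,50,75,95,99]))
    for thr in (100,185):
        cs,_=cv2.findContours((g>thr).astype(np.uint8),cv2.RETR_EXTERNAL,cv2.CHAIN_APPROX_NONE)
        q=(max(cs,key=cv2.contourArea).reshape(-1,2)+.5)/4-.5+[x0,y0]
        w=ray(c,q,4).astype(np.float32); r=cv2.minAreaRect(w); print("  ",thr,np.round(r[0],1),np.round(r[1],1),round(r[2],1))
```

```text
top mbr [ 73.  99. 170. 228. 244.]
   100 [ 585.  -133.3] [87.9 88.3] 87.5
   185 [ 583.3 -132.6] [74.4 77.5] 84.8
top msr [ 73. 100. 176. 212. 242.]
   100 [ 433.3 -337.9] [88.4 87.8] 5.5
   185 [ 433.1 -338.1] [53.1 52.4] 84.1
top msq [ 73. 131. 204. 240. 249.]
   100 [449.6 123.2] [89.3 89. ] 81.8
   185 [449.6 122.9] [82.2 82.2] 81.4
top mob [ 73.  86. 162. 221. 241.]
   100 [ 580.1 -344.8] [88.  87.2] 5.6
   185 [ 580.  -344.8] [80.9 48.6] 5.9
scene mbr [ 66.  97. 168. 226. 254.]
   100 [ 584.4 -131.7] [86.4 86.1] 87.1
   185 [ 585.1 -132.2] [70.1 70.9] 87.2
scene msr [ 66.  69. 145. 169. 236.]
   100 [ 432.9 -336.3] [85.4 85.1] 5.5
   185 [ 433. -336.] [49.4 48.3] 87.3
scene msq [ 66.  69. 134. 206. 249.]
   100 [449.5 124.2] [85.6 86.5] 81.5
   185 [449.8 123.9] [60.4 62.5] 82.5
scene mob [ 66.  78. 151. 221. 252.]
   100 [ 579.3 -343.1] [85.8 85.3] 5.6
   185 [ 579.4 -342.9] [80.  45.6] 5.7
```

```bash
cat >> h.py <<'E'
from scipy.spatial.transform import Rotation as Ro
def delta(x,y,z,yawdeg):
    s=sensors.observe(); R=Ro.from_euler('xyz',s["tcp_rot"])
    d=R.inv().apply(np.array([x,y,z])-s["ee_pos"])
    R2=Ro.from_euler('xyz',[np.pi,0,np.radians(yawdeg)])
    print("t",round(s["clock"],2),"pos",s["ee_pos"].round(1),"yaw",np.degrees(s["tcp_rot"]).round(2),"F",s["force"].round(1),"w",round(s["gripper_width"],1))
    print("tool shift",d.round(1),"rotvec",np.degrees((R.inv()*R2).as_rotvec()).round(2), "shift in final axes",R2.inv().apply(np.array([x,y,z])-s["ee_pos"]).round(1))
E
python3 -m creep '[32.6,-33.4,2.5,0,0,0,100,32.6,-33.4,2.5,0,0,0,100,32.6,-33.4,2.5,0,0,0,100,32.6,-33.4,2.5,0,0,0,100,32.6,-33.4,2.5,0,0,0,100]'
python3 -m creep '[32.6,-33.4,2.5,0,0,0,100,32.6,-33.4,2.5,0,0,0,100,32.6,-33.4,2.5,0,0,0,100,32.6,-33.4,2.5,0,0,0,100,32.6,-33.4,2.5,0,0,0,100]'
python3 -m creep '[32.6,-33.4,2.5,0,0,0,100,32.6,-33.4,2.5,0,0,0,100,0,0,0,0,0,0,100,0,0,0,0,0,0,100]'
python3 - <<'E'
from h import *
delta(451,-109,200,18.8)
c=read_camera("wrist"); cv2.imwrite("pics/w1.png",c["img"][:,:,::-1]); print(proj(c,[[451,-109,50],[451,-109,10]]))
E
```

```text
clock: 0.95
ee_pos: [310.7, -402.8, 218.8]
tcp_rot: [3.141, -0.0, 0.328]
force: [0.6, -0.4, 0.3]
gripper_width: 85.5
clock: 1.45
ee_pos: [411.1, -192.1, 206.6]
tcp_rot: [3.141, -0.001, 0.328]
force: [0.9, 0.2, -1.1]
gripper_width: 85.5
clock: 1.85
ee_pos: [450.9, -108.8, 201.4]
tcp_rot: [3.141, 0.0, 0.331]
force: [-0.5, -0.3, -0.1]
gripper_width: 85.5
t 1.85 pos [ 450.9 -108.8  201.4] yaw [1.7997e+02 1.0000e-02 1.8990e+01] F [-0.5 -0.3 -0.1] w 85.5
tool shift [0.  0.2 1.4] rotvec [0.03 0.01 0.19] shift in final axes [0.  0.2 1.4]
[[324.54569794 188.6455113 ]
 [324.44916327 179.80351167]]
```

View pics/w1.png

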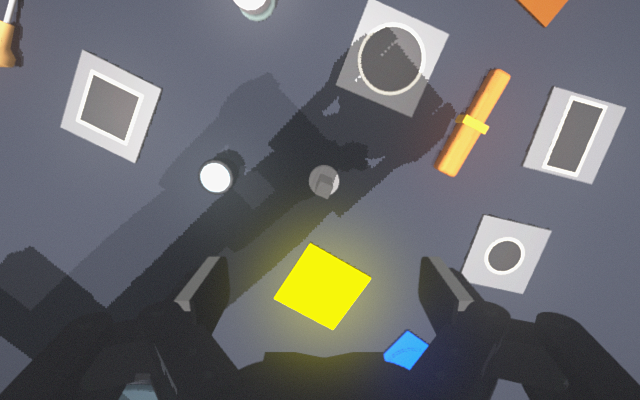

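The wrist view shows the small round punch at (324,181), between the fingers. I'll zoom in for its centre and shank angle.

Run:
```python
from h import *
c=read_camera("wrist"); im=c["img"]
cv2.imwrite("pics/w1z.png",cv2.resize(im[155:210,295:355],None,fx=9,fy=9,interpolation=cv2.INTER_CUBIC)[:,:,::-1])
```

```text
(no output)
```

View pics/w1z.png

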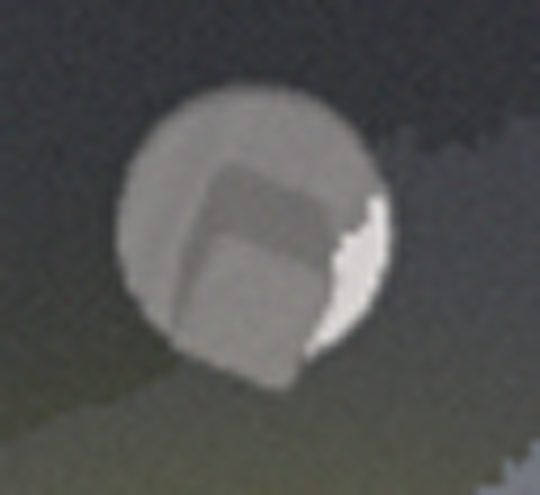

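Run:
```python
from h import *
c=read_camera("wrist")
f=lambda p:(np.array(p,float)+.5)/9-.5+[295,155]
w=ray(c,f([(218,235),(328,275),(290,388),(175,345)]),50); r=cv2.minAreaRect(w.astype(np.float32)); print(r,w.mean(0))
print("foot",ray(c,f([(254.5,222)]),10))
```

```text
((449.6961975097656, -109.21304321289062), (12.88736629486084, 12.726771354675293), 87.54850769042969) [ 449.66357665 -109.03002025]
foot [[ 450.7262977  -108.75876309]]
```

```bash
python3 -m creep '[0,0,0,0,0,7.2,100,0,0,0,0,0,7.2,100,0,0,0,0,0,7.1,100,0,0,40,0,0,0,100,0,0,40,0,0,0,100]'
python3 -m creep '[0,0,35,0,0,0,100,0,0,25,0,0,0,100,0,0,20,0,0,0,100,0,0,0,0,0,0,100,0,0,0,0,0,0,100]'
python3 - <<'E'
from h import *
delta(450.3,-109,18,-2.5)
c=read_camera("wrist"); cv2.imwrite("pics/w2.png",c["img"][:,:,::-1])
E
```

```text
clock: 2.5
ee_pos: [451.7, -111.7, 121.9]
tcp_rot: [3.139, -0.004, -0.049]
force: [-0.1, -0.4, 0.2]
gripper_width: 85.3
clock: 3.0
ee_pos: [450.7, -110.6, 41.7]
tcp_rot: [3.142, -0.0, -0.048]
force: [-0.7, 0.4, 0.1]
gripper_width: 85.6
t 3.0 pos [ 450.7 -110.6   41.7] yaw [180.    -0.    -2.77] F [-0.7  0.4  0.1] w 85.6
tool shift [-0.5 -1.6 23.7] rotvec [ 0.   -0.   -0.27] shift in final axes [-0.5 -1.6 23.7]
```

View pics/w2.png

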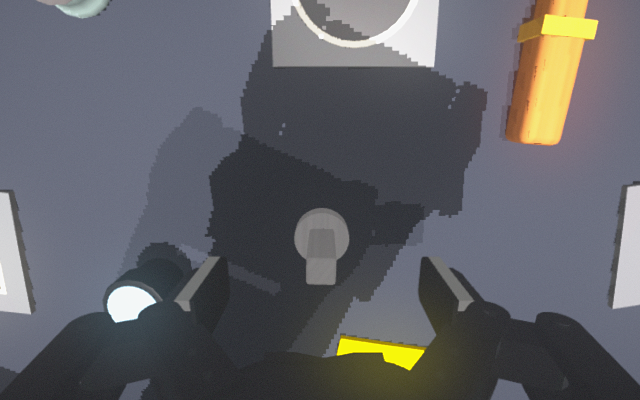

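Shank is aligned and midway between the fingers. Going down, then closing.

```bash
python3 -m creep '[-0.4,-1.6,12,0,0,0,100,0,0,11.5,0,0,0,100,0,0,0,0,0,0,30,0,0,0,0,0,0,0,0,0,0,0,0,0,0]'
python3 -m creep '[0,0,0,0,0,0,0,0,0,0,0,0,0,0,0,0,0,0,0,0,0,0,0,0,0,0,0,0,0,0,0,0,0,0,0]'
python3 - <<'E'
from h import *
delta(450.3,-109,18,-2.5)
E
```

```text
clock: 3.55
ee_pos: [450.6, -108.0, 18.0]
tcp_rot: [3.141, -0.0, -0.046]
force: [-0.4, -1.0, 0.4]
gripper_width: 43.9
clock: 4.05
ee_pos: [450.9, -108.1, 18.2]
tcp_rot: [3.141, -0.001, -0.046]
force: [1.2, 0.4, 3.5]
gripper_width: 13.0
t 4.05 pos [ 450.9 -108.1   18.2] yaw [ 1.7998e+02 -5.0000e-02 -2.6600e+00] F [1.2 0.4 3.5] w 13.0
tool shift [-0.5  0.9  0.2] rotvec [ 0.02 -0.05 -0.16] shift in final axes [-0.5  0.9  0.2]
```

```bash
python3 -m creep '[0,0,-20,0,0,0,0,0,0,-40,0,0,0,0,-0.9,28,-10,0,0,0,0,-1,34,0,0,0,0,0,-1,34,0,0,0,0,0]'
python3 -m creep '[-1,34,0,0,0,0,0,-1,34,0,0,0,0,0,-1,34,0,0,0,0,0,-1,31,0,0,0,0,0,0,0,0,0,0,0,0]'
python3 - <<'E'
from h import *
delta(433,-336.8,22,-2.5)
c=read_camera("wrist"); cv2.imwrite("pics/w3.png",c["img"][:,:,::-1])
c=read_camera("scene"); cv2.imwrite("pics/s3.png",cv2.resize(c["img"][150:280,120:320],None,fx=4,fy=4,interpolation=cv2.INTER_CUBIC)[:,:,::-1])
E
```

```text
clock: 4.55
ee_pos: [442.8, -204.5, 88.0]
tcp_rot: [3.141, -0.0, -0.045]
force: [0.4, -0.1, -1.7]
gripper_width: 13.2
clock: 5.05
ee_pos: [432.3, -339.6, 87.7]
tcp_rot: [3.14, -0.0, -0.05]
force: [-0.2, 0.6, -0.6]
gripper_width: 13.5
t 5.05 pos [ 432.3 -339.6   87.7] yaw [ 1.7993e+02 -2.0000e-02 -2.8600e+00] F [-0.2  0.6 -0.6] w 13.5
tool shift [ 0.5 -2.9 65.7] rotvec [ 0.07 -0.02 -0.36] shift in final axes [ 0.6 -2.8 65.7]
```

View pics/w3.png

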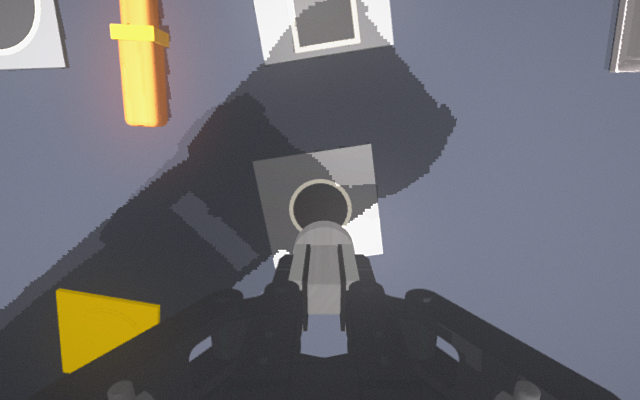

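View pics/s3.png

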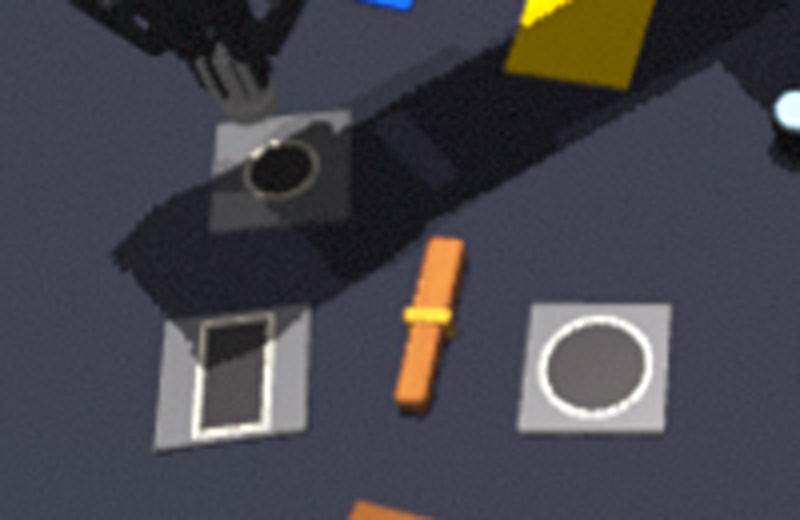

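The punch is carried upright; the mat's outline is at (320,210), just ahead of the foot in view. I'll lower most of the way and check.

```bash
python3 -m creep '[0,0,25,0,0,0,0,0,0,20,0,0,0,0,0,0,10,0,0,0,0,0,0,0,0,0,0,0,0,0,0,0,0,0,0]'
python3 - <<'E'
from h import *
delta(433,-336.8,22,-2.5)
c=read_camera("wrist"); 
for q in [(433,-337,4)]: print(proj(c,[q]))
cv2.imwrite("pics/w4.png",cv2.resize(c["img"][200:350,220:420],None,fx=4,fy=4,interpolation=cv2.INTER_CUBIC)[:,:,::-1])
E
```

```text
clock: 5.65
ee_pos: [433.2, -336.1, 33.2]
tcp_rot: [3.141, -0.0, -0.046]
force: [-0.1, -0.4, -1.2]
gripper_width: 13.3
t 5.65 pos [ 433.2 -336.1   33.2] yaw [ 1.7999e+02 -1.0000e-02 -2.6200e+00] F [-0.1 -0.4 -1.2] w 13.3
tool shift [-0.2  0.8 11.2] rotvec [ 0.01 -0.01 -0.12] shift in final axes [-0.2  0.8 11.2]
[[326.27177162 238.40085972]]
```

View pics/w4.png

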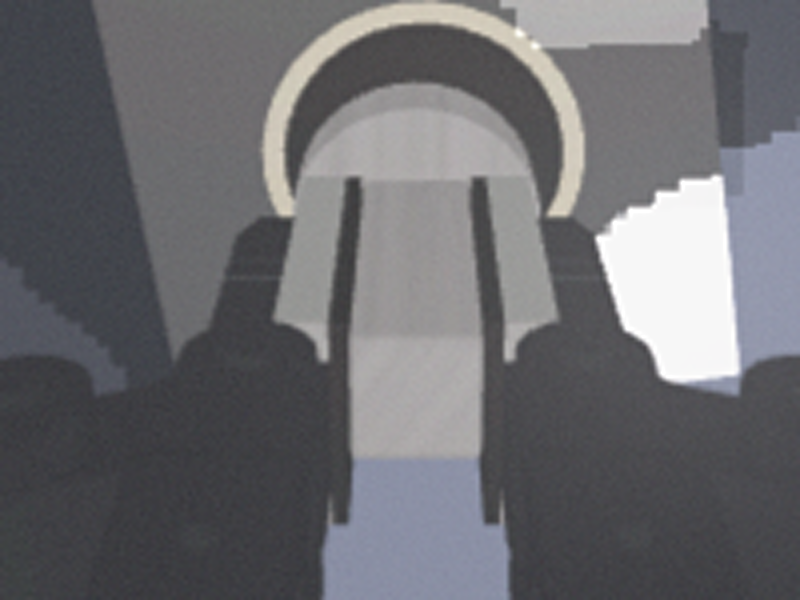

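```bash
python3 -m creep '[0,0.5,6,0,0,0,0,0,0,3.5,0,0,0,0,0,0,1,0,0,0,0,0,0,0.5,0,0,0,0,0,0,0,0,0,0,0]'
python3 - <<'E'
from h import *
delta(433,-336.8,22,-2.5)
E
```

```text
clock: 6.2
ee_pos: [432.9, -336.9, 22.3]
tcp_rot: [-3.141, 0.0, -0.046]
force: [-2.2, 2.0, 3.9]
gripper_width: 13.2
t 6.2 pos [ 432.9 -336.9   22.3] yaw [-1.7999e+02  1.0000e-02 -2.6600e+00] F [-2.2  2.   3.9] w 13.2
tool shift [ 0.1 -0.1  0.3] rotvec [-0.01  0.01 -0.16] shift in final axes [ 0.1 -0.1  0.3]
```

```bash
python3 -m creep '[0,0,0,0,0,0,25,0,0,0,0,0,0,60,0,0,0,0,0,0,60,0,0,-15,0,0,0,60,0,0,-30,0,0,0,70]'
python3 -m creep '[0,-40,-30,0,0,0,100,0,-45,-20,0,0,0,100,0,-45,0,0,0,0,100,0,-45,0,0,0,0,100,0,-45,0,0,0,0,100]'
python3 - <<'E'
from h import *
delta(611,121,117,-2.5)
for n,b in [("top",(410,190,510,280)),("scene",(140,150,240,240))]:
    c=read_camera(n);cv2.imwrite(f"pics/{n}5.png",cv2.resize(c["img"][b[1]:b[3],b[0]:b[2]],None,fx=5,fy=5,interpolation=cv2.INTER_CUBIC)[:,:,::-1])
E
```

```text
clock: 6.7
ee_pos: [431.5, -335.4, 65.7]
tcp_rot: [-3.138, 0.003, -0.046]
force: [-0.2, -0.7, 0.5]
gripper_width: 59.4
clock: 7.2
ee_pos: [443.3, -115.7, 118.3]
tcp_rot: [3.141, -0.002, -0.047]
force: [1.7, 0.6, 0.3]
gripper_width: 85.3
t 7.2 pos [ 443.3 -115.7  118.3] yaw [ 1.7994e+02 -1.3000e-01 -2.7000e+00] F [1.7 0.6 0.3] w 85.3
tool shift [ 156.4 -244.3    1.4] rotvec [ 0.06 -0.13 -0.2 ] shift in final axes [ 157.2 -243.8    1.3]
```

View pics/top5.png

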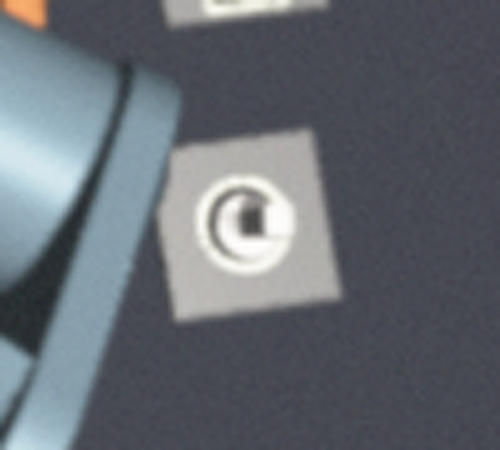

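View pics/scene5.png

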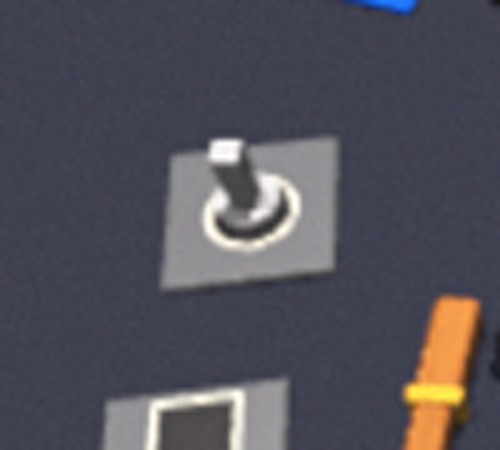

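```bash
python3 -m creep '[22.4,-34.9,-6,0,0,0,100,22.4,-34.9,-6,0,0,0,100,22.4,-34.9,-6,0,0,0,100,22.4,-34.9,-6,0,0,0,100,22.4,-34.9,-6,0,0,0,100]'
python3 -m creep '[22.4,-34.9,-6,0,0,0,100,22.4,-34.9,-6,0,0,0,100,0,0,0,0,0,8,100,0,0,0,0,0,8,100,0,0,0,0,0,8,100]'
python3 -m creep '[0,0,0,0,0,6,100,0,0,0,0,0,0,100]'
python3 - <<'E'
from h import *
delta(611,121,18,-32.6)
c=read_camera("wrist"); cv2.imwrite("pics/w6.png",c["img"][:,:,::-1])
u=proj(c,[611,121,30])[0].round().astype(int); print(u)
a,b=u-45; cv2.imwrite("pics/w6z.png",cv2.resize(c["img"][b:b+90,a:a+90],None,fx=6,fy=6,interpolation=cv2.INTER_CUBIC)[:,:,::-1])
E
```

```text
clock: 7.8
ee_pos: [564.5, 52.8, 148.2]
tcp_rot: [3.141, -0.002, -0.047]
force: [0.0, -0.1, 0.6]
gripper_width: 85.4
clock: 8.3
ee_pos: [611.8, 119.3, 159.7]
tcp_rot: [-3.141, -0.001, -0.471]
force: [-0.2, -0.6, -0.1]
gripper_width: 85.4
clock: 8.5
ee_pos: [611.6, 119.0, 159.7]
tcp_rot: [-3.141, -0.001, -0.57]
force: [0.3, 0.5, 0.3]
gripper_width: 85.8
t 8.5 pos [611.6 119.  159.7] yaw [-1.7997e+02 -6.0000e-02 -3.2680e+01] F [0.3 0.5 0.3] w 85.8
tool shift [ -1.7  -1.3 141.7] rotvec [-0.03 -0.06 -0.08] shift in final axes [ -1.6  -1.3 141.7]
[323 196]
```

View pics/w6.png

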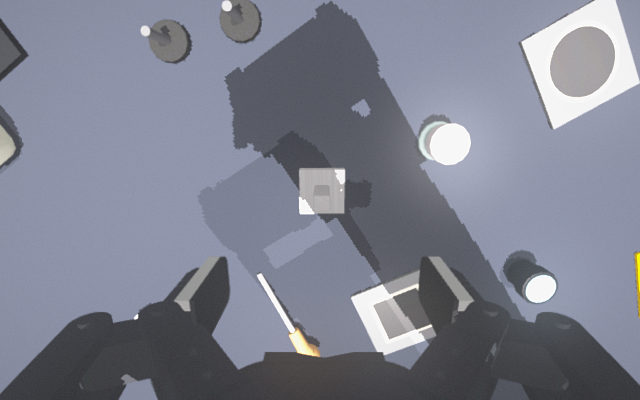

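View pics/w6z.png

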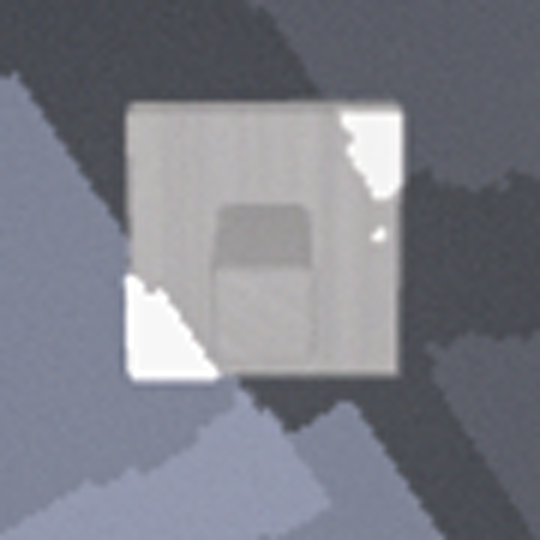

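Run:
```python
from h import *
c=read_camera("wrist")
f=lambda p:(np.array(p,float)+.5)/6-.5+[278,151]
w=ray(c,f([(127,103),(404,103),(398,375),(127,380)]),10); print(cv2.minAreaRect(w.astype(np.float32)),w.mean(0))
w=ray(c,f([(215,266),(313,266),(309,361),(215,361)]),50); print(cv2.minAreaRect(w.astype(np.float32)),w.mean(0))
delta(*w.mean(0),18,-32.6)
```

```text
((610.9360961914062, 122.62335205078125), (42.970542907714844, 44.504459381103516), 57.125343322753906) [611.00922941 122.34558127]
((610.8680419921875, 122.11314392089844), (13.18960189819336, 13.516951560974121), 56.83685302734375) [610.91657859 122.18835684]
t 8.6 pos [611.4 119.1 159.4] yaw [-1.7998e+02 -4.0000e-02 -3.2560e+01] F [ 0.4 -0.8  0.5] w 85.3
tool shift [ -2.2  -2.2 141.4] rotvec [-0.02 -0.04  0.04] shift in final axes [ -2.1  -2.3 141.4]
```

```bash
python3 -m creep '[-2.1,-2.3,40,0,0,0.4,100,0,0,40,0,0,0,100,0,0,35,0,0,0,100,0,0,16,0,0,0,100,0,0,10,0,0,0,100]'
python3 -m creep '[0,0,0,0,0,0,40,0,0,0,0,0,0,0,0,0,0,0,0,0,0,0,0,0,0,0,0,0,0,0,0,0,0,0,0]'
python3 -m creep '[0,0,0,0,0,0,0,0,0,0,0,0,0,0,0,0,0,0,0,0,0]'
python3 - <<'E'
from h import *
delta(448.6,123.6,88,-8.4)
E
```

```text
clock: 9.1
ee_pos: [610.0, 122.5, 16.6]
tcp_rot: [3.141, 0.001, -0.576]
force: [-0.2, -0.1, -0.2]
gripper_width: 85.4
clock: 9.6
ee_pos: [611.2, 122.8, 19.0]
tcp_rot: [-3.141, -0.001, -0.577]
force: [-4.2, 0.8, 11.9]
gripper_width: 12.8
clock: 9.9
ee_pos: [611.4, 122.8, 18.9]
tcp_rot: [-3.141, -0.001, -0.577]
force: [-0.3, -0.4, 5.0]
gripper_width: 12.8
t 9.9 pos [611.4 122.8  18.9] yaw [-1.7994e+02 -9.0000e-02 -3.3060e+01] F [-0.3 -0.4  5. ] w 12.8
tool shift [-136.8   88.1  -69.4] rotvec [ -0.04  -0.1  -24.66] shift in final axes [-161.2   23.   -69.1]
```

```bash
python3 -m creep '[0,0,-15,0,0,0,0,0,0,-40,0,0,0,0,0,0,-15,0,0,-8.2,0,0,0,0,0,0,-8.2,0,0,0,0,0,0,-8.2,0]'
python3 -m creep '[-32,4.5,0,0,0,0,0,-32,4.5,0,0,0,0,0,-32,4.5,0,0,0,0,0,-32,4.5,0,0,0,0,0,-32,4.5,0,0,0,0,0]'
python3 -m creep '[0,0,25,0,0,0,0,0,0,20,0,0,0,0,0,0,8,0,0,0,0,0,0,0,0,0,0,0]'
python3 - <<'E'
from h import *
delta(449.6,123.8,22,-8.4)
c=read_camera("wrist"); 
print(proj(c,[[449.6,123.8,4]]))
cv2.imwrite("pics/w7.png",cv2.resize(c["img"][180:350,210:430],None,fx=3.5,fy=3.5,interpolation=cv2.INTER_CUBIC)[:,:,::-1])
E
```

```text
clock: 10.4
ee_pos: [610.6, 122.8, 89.0]
tcp_rot: [-3.141, -0.001, -0.142]
force: [0.4, 0.1, -1.9]
gripper_width: 13.0
clock: 10.9
ee_pos: [447.1, 124.0, 87.7]
tcp_rot: [3.141, 0.001, -0.148]
force: [-0.5, 0.7, -1.2]
gripper_width: 12.7
clock: 11.3
ee_pos: [447.8, 124.0, 33.9]
tcp_rot: [3.141, 0.003, -0.148]
force: [0.2, -0.3, -1.5]
gripper_width: 12.9
t 11.3 pos [447.8 124.   33.9] yaw [ 1.7997e+02  1.6000e-01 -8.4600e+00] F [ 0.2 -0.3 -1.5] w 12.9
tool shift [ 1.8 -0.1 11.9] rotvec [ 0.03  0.16 -0.06] shift in final axes [ 1.8 -0.1 11.9]
[[324.34945507 234.5514126 ]]
```

View pics/w7.png

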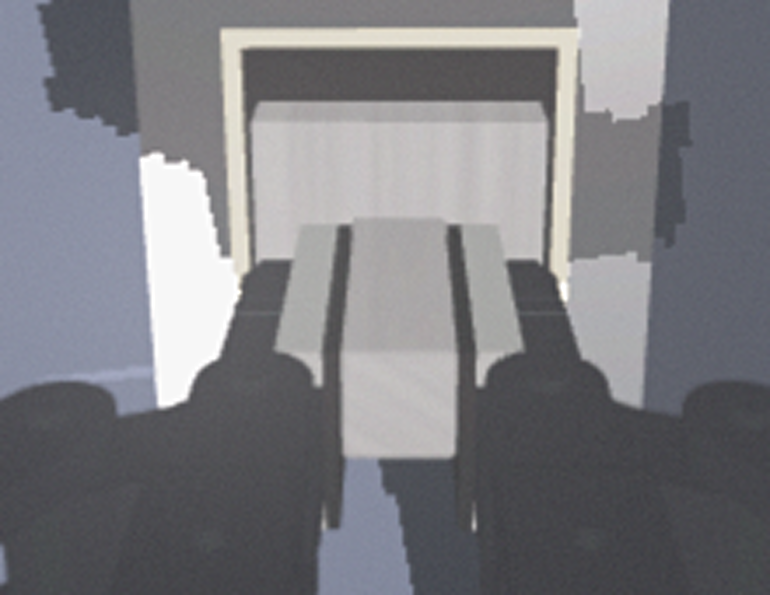

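Run:
```python
from h import *
c=read_camera("wrist")
f=lambda p:(np.array(p,float)+.5)/3.5-.5+[210,180]
R=Ro.from_euler('z',-8.46,degrees=True).as_matrix()[:2,:2]
o=np.array([447.8,124.0])
def L(p,z): return ((ray(c,f(p),z)-o)@R).round(1)
print("mat far edge corners",L([(243,48),(557,48),(243,250)],4).tolist())
print("foot bottom",L([(253,101),(546,101)],16).tolist(),"foot top",L([(253,121),(546,121)],26).tolist())
```

```text
mat far edge corners [[27.0, 25.4], [26.9, -24.4], [-7.8, 26.8]]
foot bottom [[21.9, 22.5], [21.8, -21.4]] foot top [[22.0, 21.2], [22.0, -20.1]]
```

```bash
python3 -m creep '[1.2,0,7,0,0,0,0,0,0,4,0,0,0,0,0,0,1,0,0,0,0,0,0,0.7,0,0,0,0,0,0,0,0,0,0,0]'
python3 -m creep '[0,0,0.3,0,0,0,0,0,0,0,0,0,0,0]'
python3 - <<'E'
from h import *
delta(449.6,123.8,22,-8.4)
E
```

```text
clock: 11.9
ee_pos: [450.3, 123.8, 22.9]
tcp_rot: [3.141, 0.001, -0.147]
force: [-4.8, -1.1, 8.3]
gripper_width: 13.0
clock: 12.1
ee_pos: [450.3, 123.8, 23.0]
tcp_rot: [3.141, 0.001, -0.147]
force: [-4.6, -0.6, 11.4]
gripper_width: 13.0
t 12.1 pos [450.3 123.8  23. ] yaw [ 1.7997e+02  6.0000e-02 -8.4400e+00] F [-4.6 -0.6 11.4] w 13.0
tool shift [-0.7  0.1  1. ] rotvec [ 0.03  0.06 -0.04] shift in final axes [-0.7  0.1  1. ]
```

```bash
python3 -m creep '[0,0,0,0,0,0,25,0,0,0,0,0,0,60,0,0,0,0,0,0,60,0,0,-18,0,0,0,60,0,0,-40,0,0,0,70]'
python3 -m creep '[13,-35.5,-40,0,0,0,100,13.2,-35.5,-40,0,0,0,100,13.2,-35.5,0,0,0,0,100,13.2,-35.5,0,0,0,0,100,13.2,-35.5,0,0,0,0,100]'
python3 -m creep '[13.2,-35.5,0,0,0,0,100,13.4,-35.5,0,0,0,0,100,0,0,0,0,0,0,100,0,0,0,0,0,0,100]'
python3 - <<'E'
from h import *
delta(578.2,356.5,18,-8.4)
c=read_camera("wrist"); cv2.imwrite("pics/w8.png",c["img"][:,:,::-1])
u=proj(c,[578,356.5,30])[0].round().astype(int); print(u)
a,b=u-45; cv2.imwrite("pics/w8z.png",cv2.resize(c["img"][b:b+90,a:a+90],None,fx=6,fy=6,interpolation=cv2.INTER_CUBIC)[:,:,::-1])
E
```

```text
clock: 12.6
ee_pos: [447.1, 123.7, 77.4]
tcp_rot: [3.14, 0.008, -0.148]
force: [0.8, 0.4, 0.2]
gripper_width: 60.0
clock: 13.1
ee_pos: [538.7, 285.1, 152.7]
tcp_rot: [-3.141, -0.001, -0.148]
force: [-0.1, -0.1, 0.5]
gripper_width: 85.6
clock: 13.5
ee_pos: [574.5, 350.3, 151.6]
tcp_rot: [3.141, 0.001, -0.147]
force: [0.2, -0.2, 0.7]
gripper_width: 85.5
t 13.5 pos [574.5 350.3 151.6] yaw [ 1.7995e+02  6.0000e-02 -8.4100e+00] F [ 0.2 -0.2  0.7] w 85.5
tool shift [  2.9  -6.8 133.6] rotvec [ 0.05  0.06 -0.01] shift in final axes [  2.7  -6.7 133.6]
[316 194]
```

View pics/w8.png

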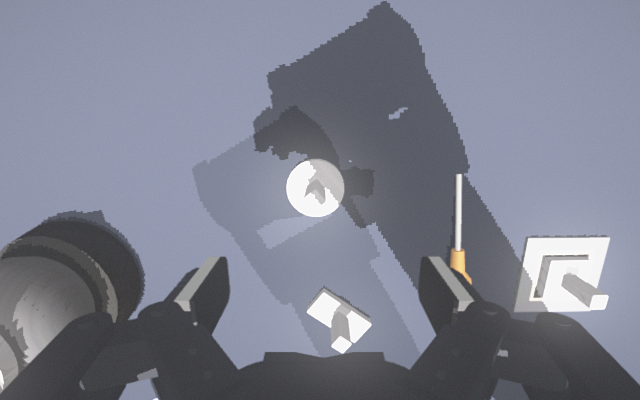

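View pics/w8z.png

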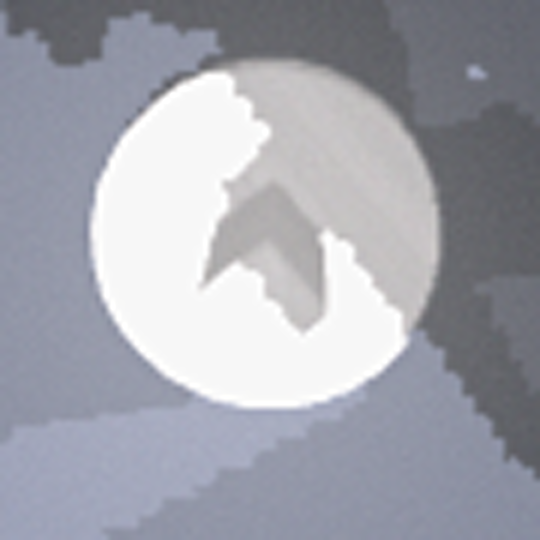

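Run:
```python
from h import *
c=read_camera("wrist")
f=lambda p:(np.array(p,float)+.5)/6-.5+[271,149]
def an(p,q,z):
    w=ray(c,f([p,q]),z); d=w[1]-w[0]; return round(np.degrees(np.arctan2(d[1],d[0]))%90,1),np.hypot(*d).round(1)
print(an((268,240),(325,297),50),an((268,240),(204,289),50),an((275,182),(326,231),10),an((325,297),(304,333),50))
print("foot",ray(c,f([(266,233)]),10))
im=cv2.cvtColor(c["img"],cv2.COLOR_RGB2GRAY)
u=np.array([271,149]);cr=im[149:239,271:361]
cv2.imwrite("pics/w8y.png",cv2.resize(cv2.convertScaleAbs(cr[20:65,25:65],alpha=2.2,beta=-300),None,fx=12,fy=12,interpolation=cv2.INTER_CUBIC))
```

```text
(np.float64(35.5), np.float64(10.6)) (np.float64(29.5), np.float64(10.7)) (np.float64(36.9), np.float64(10.7)) (np.float64(52.1), np.float64(5.6))
foot [[578.55624277 357.45995796]]
```

View pics/w8y.png

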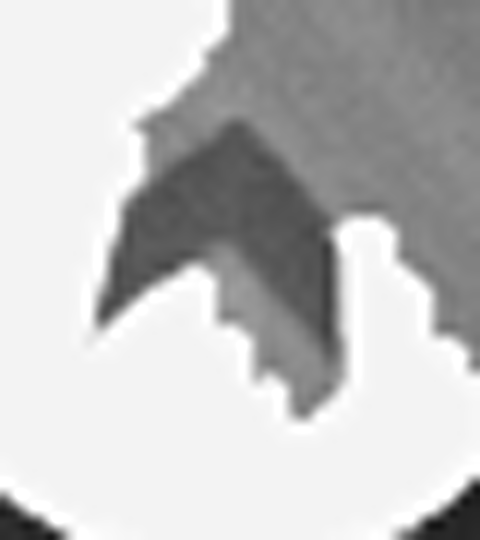

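Run:
```python
from h import *
c=read_camera("wrist")
f=lambda p:(np.array(p,float)+.5)/12-.5+[296,169]
def an(p,q,z):
    w=ray(c,f([p,q]),z); d=w[1]-w[0]; return round(np.degrees(np.arctan2(d[1],d[0])),1),np.hypot(*d).round(1)
print(an((215,245),(330,365),50),an((200,262),(100,325),50),an((240,120),(335,218),10),an((240,120),(120,205),10))
```

```text
(np.float64(-145.8), np.float64(11.0)) (np.float64(114.2), np.float64(7.8)) (np.float64(-145.2), np.float64(10.4)) (np.float64(117.1), np.float64(11.2))
```

```bash
python3 -m creep '[2.9,-7,0,0,0,-7.9,100,0,0,0,0,0,-7.9,100,0,0,0,0,0,-7.9,100,0,0,0,0,0,-7.9,100,0,0,0,0,0,-7.9,100]'
python3 -m creep '[0,0,20,0,0,0,100,0,0,0,0,0,0,100]'
python3 - <<'E'
from h import *
delta(578.5,357,18,31)
c=read_camera("wrist"); cv2.imwrite("pics/w9.png",c["img"][:,:,::-1])
u=proj(c,[578.5,357,30])[0].round().astype(int); print(u)
a,b=u-[45,45]; cv2.imwrite("pics/w9z.png",cv2.resize(c["img"][b:b+90,a:a+90],None,fx=6.5,fy=6.5,interpolation=cv2.INTER_CUBIC)[:,:,::-1])
E
```

```text
clock: 14.15
ee_pos: [578.4, 355.4, 152.7]
tcp_rot: [3.142, 0.0, 0.546]
force: [-0.1, 0.4, -0.1]
gripper_width: 85.3
clock: 14.35
ee_pos: [576.8, 354.8, 129.9]
tcp_rot: [-3.141, 0.005, 0.54]
force: [-0.1, 0.6, -0.5]
gripper_width: 85.7
t 14.35 pos [576.8 354.8 129.9] yaw [-179.96    0.29   30.97] F [-0.1  0.6 -0.5] w 85.7
tool shift [  3.1  -0.9 111.9] rotvec [-0.04  0.29 -0.03] shift in final axes [  2.6  -1.  111.9]
[323 200]
```

View pics/w9z.png

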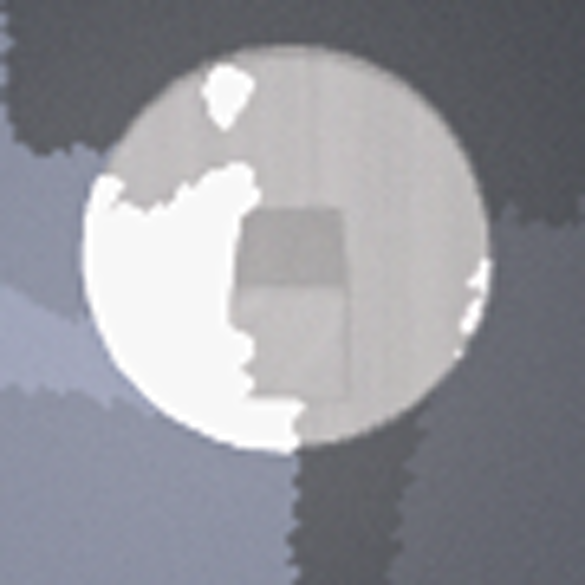

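Run:
```python
from h import *
c=read_camera("wrist")
f=lambda p:(np.array(p,float)+.5)/6.5-.5+[278,155]
p=ray(c,f([(286.5,248)]),10)[0]; print(p); print(ray(c,f([(292.5,345)]),50))
delta(*p,18,31)
```

```text
[579.18129472 359.03291877]
[[578.88520039 357.76532033]]
t 14.45 pos [578.2 355.7 132.3] yaw [-1.7999e+02  7.0000e-02  3.0990e+01] F [0.6 0.  0.2] w 85.4
tool shift [  2.7  -2.4 114.3] rotvec [-0.01  0.07 -0.01] shift in final axes [  2.6  -2.4 114.3]
```

```bash
python3 -m creep '[2,-1.7,40,0,0,0,100,0,0,40,0,0,0,100,0,0,20,0,0,0,100,0,0,14,0,0,0,100,0,0,0,0,0,0,100]'
python3 -m creep '[0,0,0,0,0,0,40,0,0,0,0,0,0,0,0,0,0,0,0,0,0,0,0,0,0,0,0,0,0,0,0,0,0,0,0]'
python3 -m creep '[0,0,0,0,0,0,0,0,0,0,0,0,0,0,0,0,0,0,0,0,0]'
python3 - <<'E'
from h import *
delta(585,-132.3,88,31)
E
```

```text
clock: 14.95
ee_pos: [578.7, 358.4, 17.1]
tcp_rot: [-3.141, 0.003, 0.541]
force: [-1.0, 0.1, 0.2]
gripper_width: 85.5
clock: 15.45
ee_pos: [579.8, 359.1, 19.2]
tcp_rot: [3.141, -0.001, 0.542]
force: [-3.9, 0.7, 12.7]
gripper_width: 13.0
clock: 15.75
ee_pos: [579.8, 359.2, 19.2]
tcp_rot: [3.142, -0.001, 0.542]
force: [-0.6, -0.9, 4.6]
gripper_width: 13.1
t 15.75 pos [579.8 359.2  19.2] yaw [ 1.800e+02 -5.000e-02  3.104e+01] F [-0.6 -0.9  4.6] w 13.1
tool shift [-249.   423.8  -69. ] rotvec [ 0.   -0.05  0.04] shift in final axes [-248.7  423.9  -68.8]
```

```bash
python3 -m creep '[0,0,-15,0,0,0,0,0,0,-40,0,0,0,0,0,0,-15,0,0,0,0,-22.6,38.5,0,0,0,0,0,-22.6,38.5,0,0,0,0,0]'
python3 -m creep '[-22.6,38.5,0,0,0,0,0,-22.6,38.5,0,0,0,0,0,-22.6,38.5,0,0,0,0,0,-22.6,38.5,0,0,0,0,0,-22.6,38.5,0,0,0,0,0]'
python3 -m creep '[-22.6,38.5,0,0,0,0,0,-22.6,38.5,0,0,0,0,0,-22.6,38.5,0,0,0,0,0,-22.6,38.5,0,0,0,0,0,0,0,0,0,0,0,0]'
python3 -m creep '[0,0,25,0,0,0,0,0,0,20,0,0,0,0,0,0,8,0,0,0,0,0,0,0,0,0,0,0]'
python3 - <<'E'
from h import *
delta(585,-132.3,22,31)
c=read_camera("wrist"); cv2.imwrite("pics/w10.png",c["img"][:,:,::-1])
print(proj(c,[[585,-132.3,4]]))
cv2.imwrite("pics/w10z.png",cv2.resize(c["img"][180:350,210:430],None,fx=3.5,fy=3.5,interpolation=cv2.INTER_CUBIC)[:,:,::-1])
E
```

```text
clock: 16.25
ee_pos: [580.6, 269.5, 89.3]
tcp_rot: [3.141, -0.002, 0.544]
force: [-0.1, -1.6, -3.7]
gripper_width: 12.8
clock: 16.75
ee_pos: [582.4, 44.7, 88.3]
tcp_rot: [3.142, 0.0, 0.542]
force: [0.9, -0.2, -1.9]
gripper_width: 13.4
clock: 17.25
ee_pos: [585.0, -137.3, 88.9]
tcp_rot: [3.139, -0.0, 0.536]
force: [0.6, 1.3, -2.5]
gripper_width: 13.1
clock: 17.65
ee_pos: [583.6, -131.2, 33.9]
tcp_rot: [-3.139, 0.002, 0.542]
force: [-0.1, 0.4, -1.2]
gripper_width: 13.0
t 17.65 pos [ 583.6 -131.2   33.9] yaw [-1.7984e+02  1.1000e-01  3.1070e+01] F [-0.1  0.4 -1.2] w 13.0
tool shift [ 0.6  1.7 11.9] rotvec [-0.16  0.11  0.07] shift in final axes [ 0.6  1.7 11.9]
[[327.78224027 237.11782681]]
```

View pics/w10z.png

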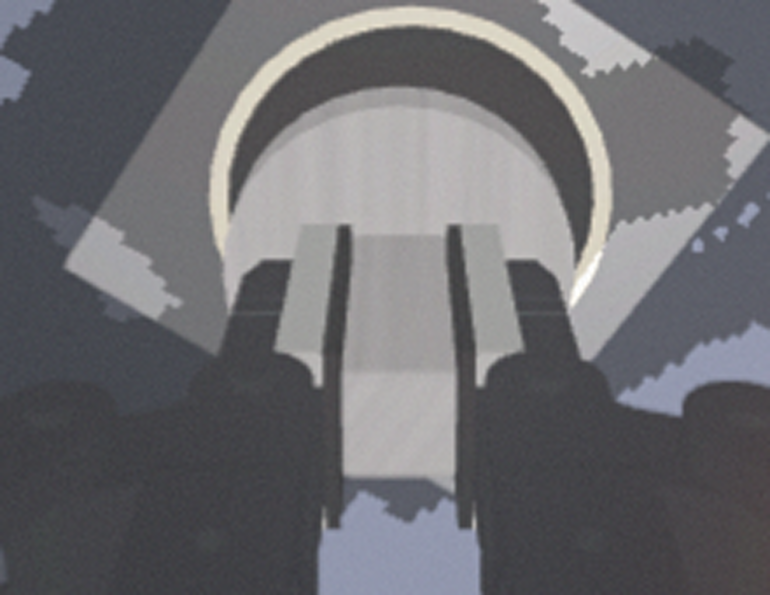

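Run:
```python
from h import *
c=read_camera("wrist"); s=sensors.observe()
f=lambda p:(np.array(p,float)+.5)/3.5-.5+[210,180]
R=Ro.from_euler('z',31.0,degrees=True).as_matrix()[:2,:2]
o=s["ee_pos"][:2]; print(s["ee_pos"])
def L(p,z): return ((ray(c,f(p),z)-o)@R).round(1).tolist()
print("dark far/left/right",L([(410,27),(229,195),(592,195)],4))
print("foot bottom far",L([(399,86)],16),"foot top far,l,r",L([(399,105),(226,258),(575,258)],26))
```

```text
[ 585.36838609 -131.95693003   36.156063  ]
dark far/left/right [[29.2, -0.4], [0.7, 29.4], [0.7, -30.6]]
foot bottom far [[23.0, 1.3]] foot top far,l,r [[23.1, 1.3], [-0.4, 26.7], [-0.4, -24.5]]
```

```bash
python3 -m creep '[2,1.6,6,0,0,0,0,0,0,4,0,0,0,0,0,0,1.5,0,0,0,0,0,0,0,0,0,0,0]'
python3 - <<'E'
from h import *
delta(585,-132.3,22,31)
c=read_camera("wrist")
cv2.imwrite("pics/w11z.png",cv2.resize(c["img"][180:350,210:430],None,fx=3.5,fy=3.5,interpolation=cv2.INTER_CUBIC)[:,:,::-1])
E
```

```text
clock: 18.15
ee_pos: [587.2, -132.3, 23.6]
tcp_rot: [-3.141, 0.0, 0.542]
force: [0.5, -0.1, -1.6]
gripper_width: 13.0
t 18.15 pos [ 587.2 -132.3   23.6] yaw [-1.7997e+02  2.0000e-02  3.1040e+01] F [ 0.5 -0.1 -1.6] w 13.0
tool shift [-1.8 -1.2  1.6] rotvec [-0.03  0.02  0.04] shift in final axes [-1.8 -1.2  1.6]
```

View pics/w11z.png

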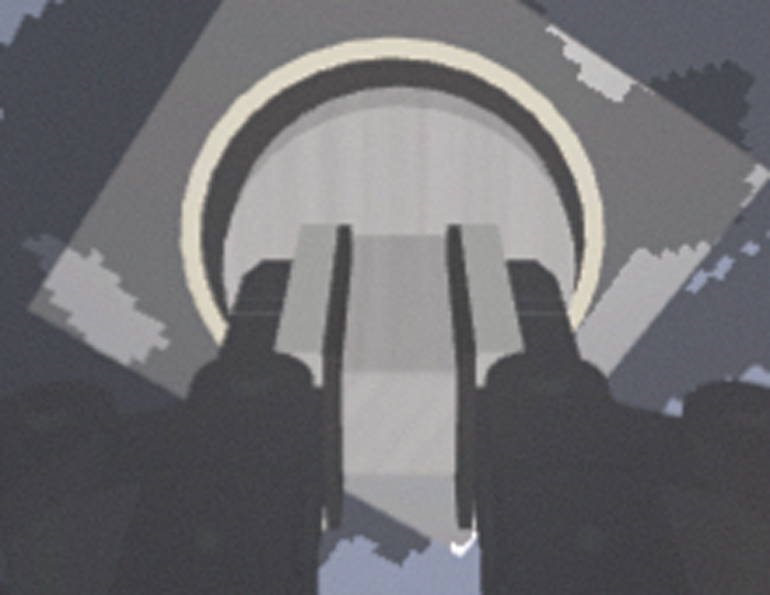

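Run:
```python
from h import *
c=read_camera("wrist"); s=sensors.observe()
f=lambda p:(np.array(p,float)+.5)/3.5-.5+[210,180]
R=Ro.from_euler('z',31.0,degrees=True).as_matrix()[:2,:2]
o=s["ee_pos"][:2]; print(s["ee_pos"])
def L(p,z): return ((ray(c,f(p),z)-o)@R).round(1).tolist()
print("dark far/left/right",L([(393,59),(203,225),(583,225)],4))
print("foot bottom far",L([(399,86)],5.5),"foot top far,l,r",L([(399,105),(225,258),(575,258)],15.5))
```

```text
[ 587.40053386 -132.4823895    24.00655358]
dark far/left/right [[27.4, 1.6], [0.7, 31.2], [0.7, -27.9]]
foot bottom far [[23.6, 0.7]] foot top far,l,r [[23.8, 0.7], [0.4, 26.1], [0.4, -25.0]]
```

```bash
python3 -m creep '[-0.2,-1,0,0,0,0,0,0,0,1,0,0,0,0,0,0,0.6,0,0,0,0,0,0,0,0,0,0,0]'
python3 -m creep '[0,0,0,0,0,0,25,0,0,0,0,0,0,60,0,0,0,0,0,0,60,0,0,-18,0,0,0,60,0,0,-40,0,0,0,70]'
python3 - <<'E'
from h import *
delta(439.3,354.5,158,-46)
c=read_camera("wrist"); cv2.imwrite("pics/w12.png",c["img"][:,:,::-1])
E
```

```text
clock: 18.65
ee_pos: [586.9, -131.8, 23.1]
tcp_rot: [-3.142, 0.0, 0.542]
force: [-3.4, 0.2, 4.2]
gripper_width: 13.3
clock: 19.15
ee_pos: [583.8, -130.6, 77.1]
tcp_rot: [-3.135, 0.005, 0.542]
force: [0.1, -0.9, -0.0]
gripper_width: 59.6
t 19.15 pos [ 583.8 -130.6   77.1] yaw [-179.62    0.27   31.03] F [ 0.1 -0.9 -0. ] w 59.6
tool shift [ 125.8 -490.7  -78.2] rotvec [-0.14  0.49 77.03] shift in final axes [-449.3 -233.   -80.9]
```

View pics/w12.png

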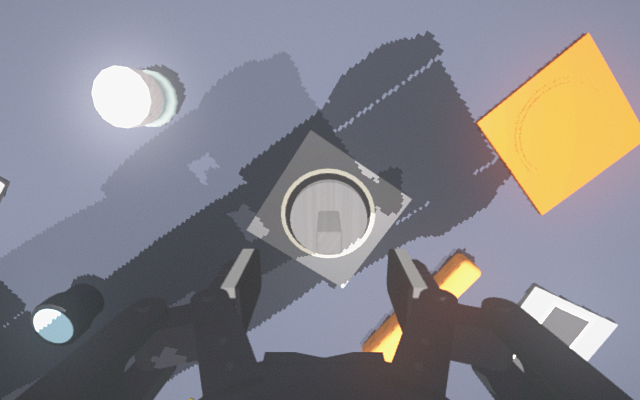

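The big round punch stands centred in its ring at (329,213). On to the oblong one.

```bash
python3 -m creep '[0,0,-40,0,0,0,100,0,0,-40,0,0,-6.7,100,0,0,0,0,0,-6.6,100,0,0,0,0,0,0,100]'
python3 - <<'E'
from h import *
delta(439.3,354.5,158,44.3)
E
```

```text
clock: 19.6
ee_pos: [587.7, -132.1, 162.1]
tcp_rot: [3.138, -0.001, 0.774]
force: [-1.2, -0.2, 0.1]
gripper_width: 85.5
t 19.6 pos [ 587.7 -132.1  162.1] yaw [ 1.7981e+02 -8.0000e-02  4.4330e+01] F [-1.2 -0.2  0.1] w 85.5
tool shift [ 233.9 -451.8    2.9] rotvec [ 0.19 -0.08  0.03] shift in final axes [ 233.7 -451.9    4.1]
```

```bash
python3 -m creep '[21.2,-41,0,0,0,0,100,21.2,-41,0,0,0,0,100,21.2,-41,0,0,0,0,100,21.2,-41,0,0,0,0,100,21.2,-41,0,0,0,0,100]'
python3 -m creep '[21.2,-41,0,0,0,0,100,21.2,-41,0,0,0,0,100,21.2,-41,0,0,0,0,100,21.2,-41,0,0,0,0,100,21.2,-41,0,0,0,0,100]'
python3 -m creep '[21.2,-41,0,0,0,0,100,0,0,0,0,0,0,100,0,0,0,0,0,0,100]'
python3 - <<'E'
from h import *
delta(439.3,354.5,18,44.3)
c=read_camera("wrist"); cv2.imwrite("pics/w13.png",c["img"][:,:,::-1])
u=proj(c,[439.3,354.5,30])[0].round().astype(int); print(u)
a,b=u-45; cv2.imwrite("pics/w13z.png",cv2.resize(c["img"][b:b+90,a:a+90],None,fx=6,fy=6,interpolation=cv2.INTER_CUBIC)[:,:,::-1])
E
```

```text
clock: 20.1
ee_pos: [517.6, 90.6, 158.8]
tcp_rot: [-3.14, 0.002, 0.771]
force: [-0.1, 0.1, -0.3]
gripper_width: 85.4
clock: 20.6
ee_pos: [450.1, 311.1, 158.9]
tcp_rot: [-3.141, 0.002, 0.771]
force: [0.6, 0.5, -0.3]
gripper_width: 85.2
clock: 20.9
ee_pos: [437.1, 354.2, 158.8]
tcp_rot: [-3.141, 0.003, 0.774]
force: [0.0, 0.1, -0.4]
gripper_width: 85.4
t 20.9 pos [437.1 354.2 158.8] yaw [-1.7997e+02  1.5000e-01  4.4360e+01] F [ 0.   0.1 -0.4] w 85.4
tool shift [  2.1   1.4 140.8] rotvec [-0.03  0.15  0.06] shift in final axes [  1.8   1.3 140.8]
[326 193]
```

View pics/w13.png

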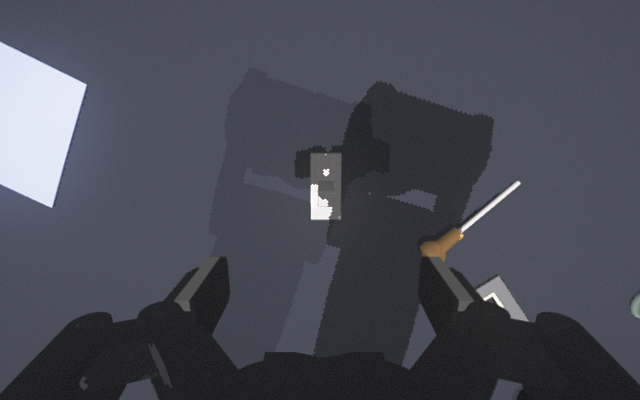

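View pics/w13z.png

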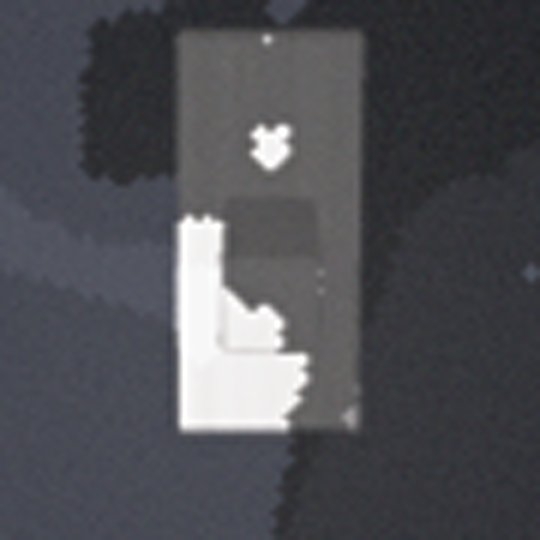

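Run:
```python
from h import *
c=read_camera("wrist"); s=sensors.observe()
f=lambda p:(np.array(p,float)+.5)/6-.5+[281,148]
w=ray(c,f([(177,30),(363,30),(360,432),(179,432)]),10); print(cv2.minAreaRect(w.astype(np.float32)),w.mean(0))
R=Ro.from_euler('z',44.3,degrees=True).as_matrix()[:2,:2]
print("handle rel tool",(ray(c,[(420,246),(430,262)],8)-s["ee_pos"][:2])@R)
delta(*w.mean(0),18,44.3)
```

```text
((439.88037109375, 354.0345764160156), (63.73122024536133, 28.802921295166016), 44.20073318481445) [439.8737856  354.04100026]
handle rel tool [[ -58.33020591  -93.84811534]
 [ -75.81358698 -105.43419448]]
t 21.0 pos [438.1 353.  159.3] yaw [-1.7998e+02  1.0000e-01  4.4230e+01] F [ 0.7 -1.3 -1.4] w 85.5
tool shift [  2.3   0.5 141.3] rotvec [-0.02  0.1  -0.07] shift in final axes [  2.    0.5 141.3]
```

```bash
python3 -m creep '[2,0.5,40,0,0,0,100,0,0,40,0,0,0,100,0,0,35,0,0,0,100,0,0,16,0,0,0,100,0,0,10,0,0,0,100]'
python3 -m creep '[0,0,0,0,0,0,40,0,0,0,0,0,0,0,0,0,0,0,0,0,0,0,0,0,0,0,0,0,0,0,0,0,0,0,0]'
python3 -m creep '[0,0,0,0,0,0,0,0,0,0,0,0,0,0,0,0,0,0,0,0,0]'
python3 -m creep '[0,0,-15,0,0,0,0,0,0,-40,0,0,0,0,0,0,-15,0,0,7.7,0,0,0,0,0,0,7.7,0,0,0,0,0,0,7.7,0]'
python3 -m creep '[0,0,0,0,0,7.7,0,0,0,0,0,0,7.7,0,0,0,0,0,0,0,0]'
python3 - <<'E'
from h import *
delta(579.7,-343.6,88,5.7)
E
```

```text
clock: 21.5
ee_pos: [439.9, 353.6, 17.9]
tcp_rot: [-3.141, 0.002, 0.772]
force: [-0.1, 0.3, 1.4]
gripper_width: 85.6
clock: 22.0
ee_pos: [440.6, 355.3, 20.4]
tcp_rot: [3.141, -0.002, 0.774]
force: [-4.8, -1.9, 15.0]
gripper_width: 13.1
clock: 22.3
ee_pos: [440.7, 355.4, 20.4]
tcp_rot: [3.141, -0.002, 0.774]
force: [-0.9, -0.3, 6.3]
gripper_width: 13.1
clock: 22.8
ee_pos: [440.1, 354.9, 90.5]
tcp_rot: [-3.142, -0.001, 0.365]
force: [-0.4, -0.4, -2.1]
gripper_width: 13.1
clock: 23.1
ee_pos: [439.6, 354.7, 89.4]
tcp_rot: [3.141, 0.001, 0.102]
force: [0.8, 0.4, -2.3]
gripper_width: 12.7
t 23.1 pos [439.6 354.7  89.4] yaw [1.7998e+02 4.0000e-02 5.8600e+00] F [ 0.8  0.4 -2.3] w 12.7
tool shift [ 68.1 708.9   1.6] rotvec [0.02 0.04 0.16] shift in final axes [ 70.1 708.7   1.4]
```

```bash
python3 -m creep '[4.4,44.3,-10,0,0,0,0,4.4,44.3,0,0,0,0,0,4.4,44.3,0,0,0,0,0,4.4,44.3,0,0,0,0,0,4.4,44.3,0,0,0,0,0]'
python3 -m creep '[4.4,44.3,0,0,0,0,0,4.4,44.3,0,0,0,0,0,4.4,44.3,0,0,0,0,0,4.4,44.3,0,0,0,0,0,4.4,44.3,0,0,0,0,0]'
python3 -m creep '[4.4,44.3,0,0,0,0,0,4.4,44.3,0,0,0,0,0,4.4,44.3,0,0,0,0,0,4.4,44.3,0,0,0,0,0,4.4,44.3,0,0,0,0,0]'
python3 -m creep '[4.4,44.3,0,0,0,0,0,0,0,30,0,0,0,0,0,0,20,0,0,0,0,0,0,11,0,0,0,0,0,0,0,0,0,0,0]'
python3 - <<'E'
from h import *
delta(579.7,-343.6,22,5.7)
c=read_camera("wrist")
cv2.imwrite("pics/w14z.png",cv2.resize(c["img"][150:350,210:430],None,fx=3,fy=3,interpolation=cv2.INTER_CUBIC)[:,:,::-1])
E
```

```text
clock: 23.6
ee_pos: [484.3, 135.1, 99.6]
tcp_rot: [3.142, -0.0, 0.106]
force: [0.5, 1.1, -2.8]
gripper_width: 12.8
clock: 24.1
ee_pos: [528.7, -83.1, 99.6]
tcp_rot: [-3.141, 0.0, 0.105]
force: [1.3, -0.0, -2.5]
gripper_width: 12.6
clock: 24.6
ee_pos: [573.1, -301.1, 99.3]
tcp_rot: [-3.141, 0.0, 0.105]
force: [-0.0, 1.3, -1.9]
gripper_width: 12.7
clock: 25.1
ee_pos: [580.8, -341.8, 36.1]
tcp_rot: [-3.138, 0.003, 0.104]
force: [0.1, 1.1, -2.5]
gripper_width: 13.2
t 25.1 pos [ 580.8 -341.8   36.1] yaw [-179.81    0.18    5.94] F [ 0.1  1.1 -2.5] w 13.2
tool shift [-1.2  1.8 14.1] rotvec [-0.19  0.19  0.24] shift in final axes [-1.3  1.7 14.1]
```

View pics/w14z.png

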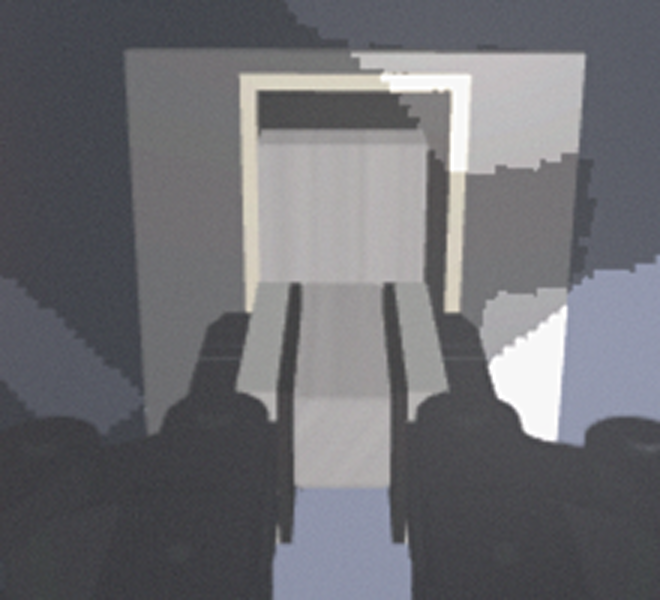

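Run:
```python
from h import *
c=read_camera("wrist"); s=sensors.observe(); print(s["ee_pos"],np.degrees(s["tcp_rot"]))
f=lambda p:(np.array(p,float)+.5)/3-.5+[210,150]
R=Ro.from_euler('z',5.86,degrees=True).as_matrix()[:2,:2]
def L(p,z): return ((ray(c,f(p),z)-s["ee_pos"][:2])@R).round(1).tolist()
print("dark",L([(258,90),(450,91),(446,270),(260,270)],4))
print("mat far edge",L([(125,50),(586,52)],4))
print("foot bottom",L([(260,130),(426,130)],16.5),"top",L([(260,142),(427,142),(424,275)],26.5))
```

```text
[ 582.5908233  -343.04970419   39.11837553] [ 1.79962411e+02 -3.17457069e-02  5.92030463e+00]
dark [[32.5, 16.9], [32.3, -18.8], [-3.5, -19.1], [-3.5, 17.4]]
mat far edge [[40.0, 41.2], [39.6, -43.7]]
foot bottom [[28.0, 15.6], [28.0, -13.4]] top [[28.5, 14.7], [28.5, -12.8], [4.9, -12.8]]
```

```bash
python3 -m creep '[0.2,2,6,0,0,0.2,0,0,0,4,0,0,0,0,0,0,2,0,0,0,0,0,0,0,0,0,0,0]'
python3 - <<'E'
from h import *
s=sensors.observe(); print(s["ee_pos"],s["force"])
c=read_camera("wrist")
cv2.imwrite("pics/w15z.png",cv2.resize(c["img"][150:350,210:430],None,fx=3,fy=3,interpolation=cv2.INTER_CUBIC)[:,:,::-1])
E
```

```text
clock: 25.6
ee_pos: [582.4, -344.9, 26.0]
tcp_rot: [-3.141, 0.0, 0.099]
force: [-0.4, 0.2, -1.5]
gripper_width: 12.9
[ 582.40133708 -344.85496475   26.02967929] [-0.38852537  0.19675815 -1.47030744]
```

View pics/w15z.png

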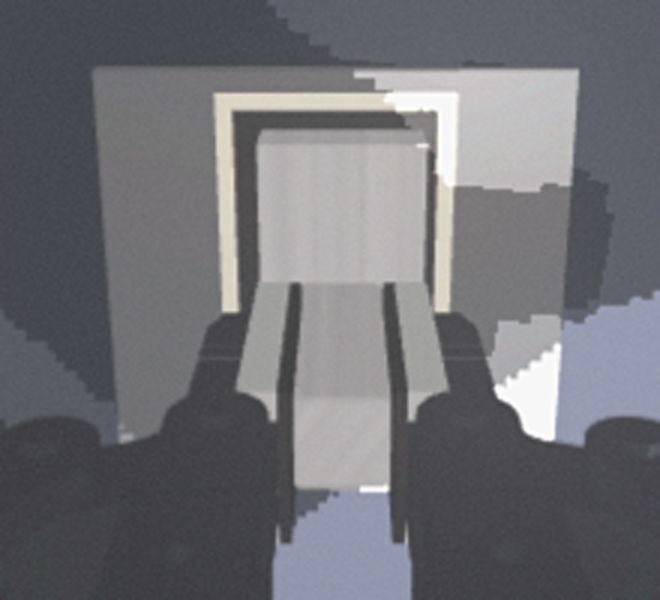

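```bash
python3 -m creep '[0,-1,0,0,0,0,0,0,0,0.8,0,0,0,0,0,0,0.7,0,0,0,0,0,0,0.4,0,0,0,0,0,0,0,0,0,0,0]'
python3 - <<'E'
from h import *
s=sensors.observe(); print(s["ee_pos"],s["force"])
c=read_camera("wrist")
f=lambda p:(np.array(p,float)+.5)/3-.5+[210,150]
cv2.imwrite("pics/w16z.png",cv2.resize(c["img"][150:350,210:430],None,fx=3,fy=3,interpolation=cv2.INTER_CUBIC)[:,:,::-1])
E
```

```text
clock: 26.15
ee_pos: [582.5, -344.1, 24.5]
tcp_rot: [3.142, -0.0, 0.098]
force: [-0.8, 0.9, -1.7]
gripper_width: 12.7
[ 582.52216205 -344.09870778   24.52228632] [-0.81575961  0.88780623 -1.67067162]
```

View pics/w16z.png

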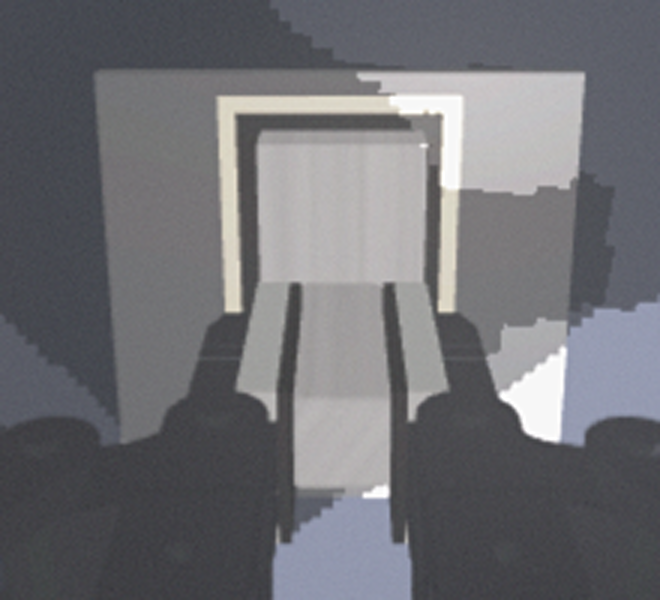

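```bash
python3 - <<'E'
from h import *
c=read_camera("wrist"); s=sensors.observe()
f=lambda p:(np.array(p,float)+.5)/3-.5+[210,150]
R=Ro.from_euler('z',5.66,degrees=True).as_matrix()[:2,:2]
def L(p,z): return ((ray(c,f(p),z)-s["ee_pos"][:2])@R).round(1).tolist()
print("dark",L([(237,114),(443,115)],4),"mat",L([(95,71),(585,72)],4))
print("foot",L([(258,130),(427,130)],4.5),L([(258,143),(427,143)],14.5))
E
python3 -m creep '[0,0,0.5,0,0,0,0,0,0,0.4,0,0,0,0,0,0,0,0,0,0,0,0,0,0,0,0,0,0]'
```

```text
dark [[31.8, 18.7], [31.6, -17.0]] mat [[39.4, 42.8], [39.1, -41.1]]
foot [[29.1, 15.1], [29.0, -14.2]] [[29.4, 14.2], [29.4, -13.4]]
clock: 26.65
ee_pos: [582.7, -344.3, 24.5]
tcp_rot: [3.141, -0.0, 0.099]
force: [-3.3, 2.5, 4.5]
gripper_width: 13.0
```

```bash
python3 -m creep '[0,0,-1.5,0,0,0,0,-1.1,-0.4,0,0,0,0,0,0,0,1,0,0,0,0,0,0,0.6,0,0,0,0,0,0,0,0,0,0,0]'
python3 -m creep '[0,0,0,0,0,0,25,0,0,0,0,0,0,60,0,0,0,0,0,0,60,0,0,-18,0,0,0,60,0,0,-40,0,0,0,60]'
python3 -m creep '[0,0,-45,0,0,0,60,0,0,-15,0,0,0,60,0,0,0,0,0,0,60]'
python3 - <<'E'
from h import *
delta(433,-337,140,5.6)
c=read_camera("wrist"); cv2.imwrite("pics/w17.png",c["img"][:,:,::-1])
E
```

```text
clock: 27.15
ee_pos: [581.4, -343.9, 24.5]
tcp_rot: [-3.142, 0.0, 0.099]
force: [-4.0, 2.5, 6.2]
gripper_width: 12.4
clock: 27.65
ee_pos: [579.1, -342.0, 78.7]
tcp_rot: [-3.136, 0.006, 0.098]
force: [0.3, -0.2, -1.0]
gripper_width: 51.4
clock: 27.95
ee_pos: [583.3, -345.3, 146.5]
tcp_rot: [3.136, -0.006, 0.099]
force: [0.5, 0.1, 0.2]
gripper_width: 51.3
t 27.95 pos [ 583.3 -345.3  146.5] yaw [179.66  -0.33   5.65] F [0.5 0.1 0.2] w 51.3
tool shift [-148.8  -23.1    5.5] rotvec [ 0.34 -0.33  0.04] shift in final axes [-148.8  -23.     6.5]
```

View pics/w17.png

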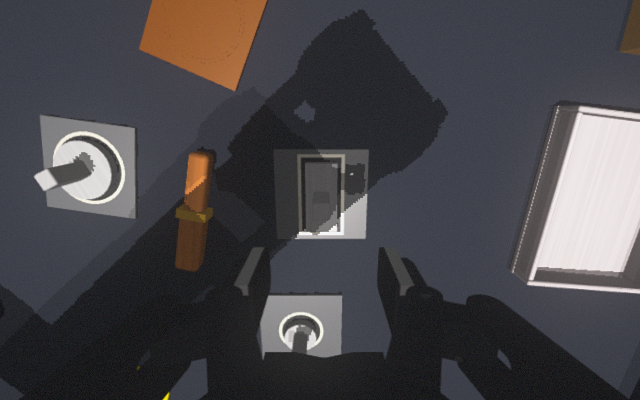

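```bash
python3 - <<'E'
from h import *
c=read_camera("wrist"); cv2.imwrite("pics/w18z.png",cv2.resize(c["img"][145:245,270:375],None,fx=5.5,fy=5.5,interpolation=cv2.INTER_CUBIC)[:,:,::-1])
E
python3 -m creep '[-37,-5.8,0,0,0,0,60,-37,-5.8,0,0,0,0,60,-37,-5.8,0,0,0,0,60,-37,-5.8,0,0,0,0,60,0,0,0,0,0,0,60]'
python3 -m creep '[0,0,0,0,0,0,60]'
python3 - <<'E'
from h import *
c=read_camera("wrist"); u=proj(c,[433,-337,10])[0].round().astype(int); print(u); a,b=u-45
cv2.imwrite("pics/w19z.png",cv2.resize(c["img"][b:b+90,a:a+90],None,fx=6,fy=6,interpolation=cv2.INTER_CUBIC)[:,:,::-1])
E
```

```text
clock: 28.55
ee_pos: [427.1, -332.7, 137.5]
tcp_rot: [-3.135, 0.005, 0.096]
force: [0.6, 0.8, -0.3]
gripper_width: 51.0
clock: 28.65
ee_pos: [430.5, -334.3, 139.4]
tcp_rot: [-3.138, 0.002, 0.097]
force: [-0.5, -0.8, 0.1]
gripper_width: 51.1
[328 192]
```

View pics/w18z.png

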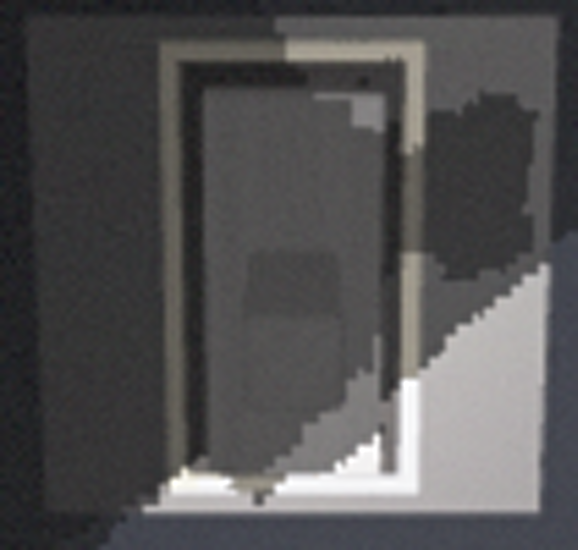

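View pics/w19z.png

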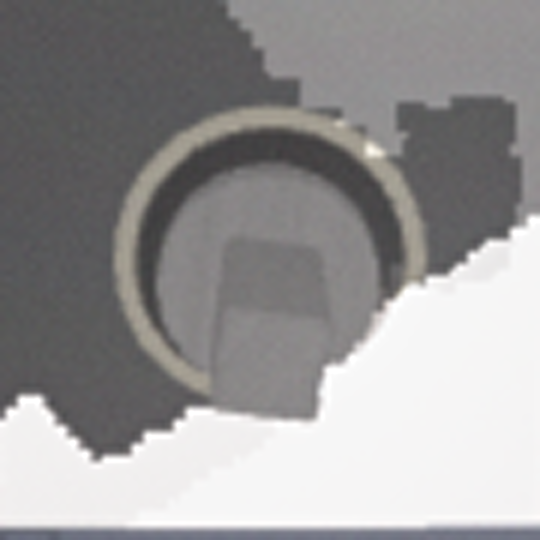

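Run:
```python
from h import *
c=read_camera("wrist")
f=lambda p:(np.array(p,float)+.5)/6-.5+[283,147]
R=Ro.from_euler('z',5.6,degrees=True).as_matrix()[:2,:2]
def L(p,z): return ((ray(c,f(p),z)-[433,-337])@R).round(1)
d=L([(268,130),(134,262),(405,262)],4); ft=L([(270,163),(157,275),(382,275)],14)
print("dark far,l,r",d.tolist(),"centre",d[0,0]-20,(d[1,1]+d[2,1])/2); print("foot",ft.tolist(),ft[0,0]-16,(ft[1,1]+ft[2,1])/2)
# oblong: previous pose, T shifted by tool travel (-148,-23.2)
T=c["T"].copy(); T[:2,3]+=[579.8-431.5,-342.9+335.3]; 
c2=dict(c);c2["T"]=T
g=lambda p:(np.array(p,float)+.5)/5.5-.5+[270,145]
def M(p,z): return ((ray(c2,g(p),z)-[580,-343.6])@R).round(1)
print("dark",M([(182,62),(402,62),(395,473),(190,470)],4).tolist()); print("foot",M([(203,88),(386,88),(381,472)],14).tolist())
```

```text
dark far,l,r [[20.4, 0.2], [0.7, 20.0], [0.6, -20.1]] centre 0.3999999999999986 -0.05000000000000071
foot [[17.4, -0.0], [1.2, 16.1], [1.2, -16.1]] 1.3999999999999986 0.0
dark [[32.4, 20.3], [32.4, -14.2], [-36.4, -14.1], [-35.9, 20.2]]
foot [[29.8, 16.5], [29.8, -11.3], [-32.4, -11.3]]
```

```bash
python3 -m creep '[6.3,-45.5,0,0,0,0,60,6.3,-45.5,0,0,0,0,60,6.3,-45.5,0,0,0,0,60,6.3,-45.5,0,0,0,0,60,6.3,-45.5,0,0,0,0,60]'
python3 -m creep '[6.3,-45.5,0,0,0,0,60,6.3,-45.5,0,0,0,0,60,6.3,-45.5,0,0,0,0,60,6.3,-45.5,0,0,0,0,60,6.3,-45.5,0,0,0,7,60]'
python3 -m creep '[0,0,0,0,0,7,60,0,0,0,0,0,0,60,0,0,0,0,0,0,60]'
python3 - <<'E'
from h import *
c=read_camera("wrist"); u=proj(c,[449.6,123.8,10])[0].round().astype(int); print(u); a,b=u-50
cv2.imwrite("pics/w20z.png",cv2.resize(c["img"][b:b+100,a:a+100],None,fx=5.5,fy=5.5,interpolation=cv2.INTER_CUBIC)[:,:,::-1])
c=read_camera("scene"); cv2.imwrite("pics/s20.png",c["img"][:,:,::-1])
E
```

```text
clock: 29.25
ee_pos: [441.4, -103.8, 141.5]
tcp_rot: [-3.142, -0.0, 0.099]
force: [0.2, -0.7, -0.6]
gripper_width: 51.1
clock: 29.75
ee_pos: [450.2, 125.4, 141.6]
tcp_rot: [-3.141, -0.001, -0.023]
force: [1.1, -0.4, 0.5]
gripper_width: 51.4
clock: 30.05
ee_pos: [450.1, 122.9, 141.3]
tcp_rot: [3.141, 0.0, -0.14]
force: [0.4, -0.9, -0.2]
gripper_width: 51.4
[323 194]
```

View pics/w20z.png

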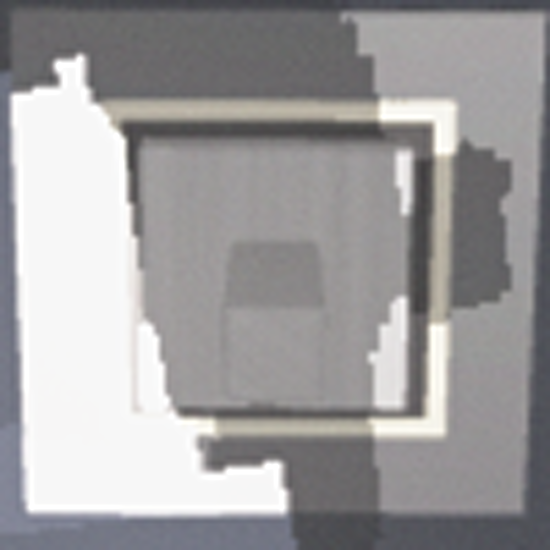

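View pics/s20.png

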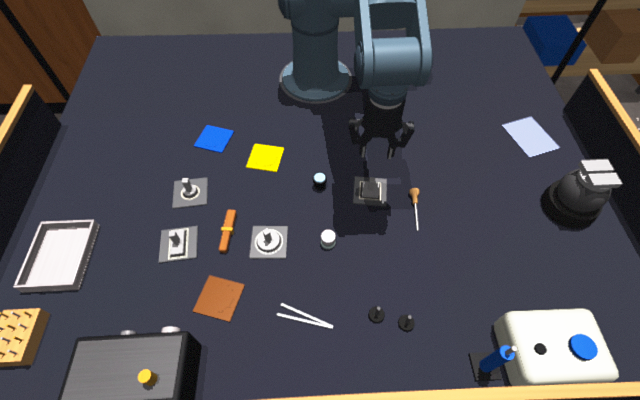

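Run:
```python
from h import *
c=read_camera("wrist")
f=lambda p:(np.array(p,float)+.5)/5.5-.5+[273,144]
R=Ro.from_euler('z',-8.1,degrees=True).as_matrix()[:2,:2]
def L(p,z): return ((ray(c,f(p),z)-[449.6,123.8])@R).round(1)
for n,p,z in [("mat",[(10,10),(548,12),(525,512),(25,512)],4),("darkR far/near",[(433,122),(427,415)],4),("pale outer",[(103,100),(457,100),(446,437)],4),("foot",[(135,138),(413,138),(408,410),(136,411)],14)]:
    w=L(p,z); print(n,w.tolist(),w.mean(0).round(1))
```

```text
mat [[42.1, 41.3], [41.6, -42.8], [-42.3, -42.2], [-42.1, 42.5]] [-0.2 -0.3]
darkR far/near [[24.3, -25.2], [-24.9, -25.2]] [ -0.3 -25.2]
pale outer [[27.9, 27.2], [27.8, -28.9], [-28.8, -28.5]] [  9.  -10.1]
foot [[23.6, 21.4], [23.5, -21.3], [-20.6, -21.3], [-20.6, 22.4]] [1.5 0.3]
```

```bash
python3 -m creep '[-20,-35,-20,0,0,0,60,-20,-35,-20,0,0,0,60,-20,-35,-20,0,0,0,60,0,0,0,0,0,0,60,0,0,0,0,0,0,60]'
python3 - <<'E'
from h import *
c=read_camera("scene"); cv2.imwrite("pics/s21.png",cv2.resize(c["img"][160:270,140:400],None,fx=3,fy=3,interpolation=cv2.INTER_CUBIC)[:,:,::-1])
E
```

```text
clock: 30.7
ee_pos: [405.6, 235.1, 201.8]
tcp_rot: [-3.142, -0.001, -0.142]
force: [0.3, -0.8, -0.0]
gripper_width: 51.7
```

View pics/s21.png

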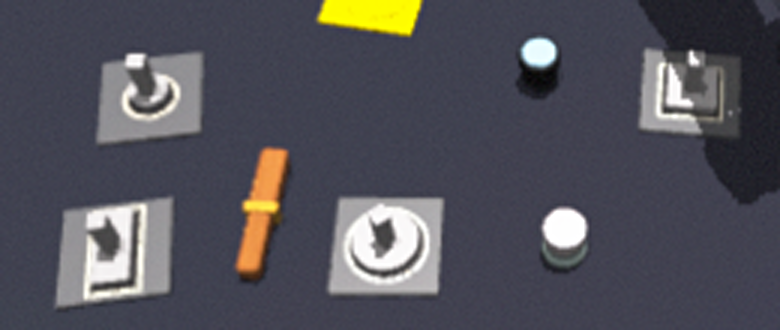

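All four punches stand upright on their own mats, and the loupe and jar haven't moved. Handing in.

Run:
```python
from plant import ctrl
print(ctrl.finish_job())
```

```text
the job is handed in; nothing more can be done
None
```

I put all four punches away upright on their matching mats and handed the job in at about 31 s. Each one was gripped by its shank, lowered until it touched the mat, and only then released.

| Punch | Offset from outline centre | How it was checked |
|---|---|---|
| Small round | about 1 mm | Wrist picture after release |
| Oblong | under 1 mm | Wrist picture after release |
| Square | about 1.5–2 mm along x, under 1 mm across | Wrist picture after release |
| Big round | within about 1 mm | Measured just before the last small correction and set-down; only looked at after release |

- **Alignment:** the square and oblong feet lie along their outlines to within about half a degree.
- **Square offset:** I left it, because the foot is well inside its outline and the cameras are only good to about 2 mm.
- **Bystanders:** the loupe and jar stand where they were in the final scene picture. The look-alike mats were not touched.
- **Forces and gripper:** the highest force I read was about 15 N, while closing on the oblong punch. The gripper ended clear of everything.

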